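# Rebuild the two-deck electronics stack in an open robot mower

### The job

Put the robot mower's electronics stack back together: lift the battery deck off its sloping stand by its carry handle and lower it level over the four stepped posts in the open mower, so that all four corner holes drop over their posts and it rests on the lower shoulders, then put the main-board deck, held by its heat sink, over the same posts so that it rests on the upper shoulders. The plug-socket edge of both decks, uppermost on the stands, must face the mower's big rear wheels. Set the decks down gently instead of dropping or forcing them, and leave the other things on the counter where they are.

Things in the scene. Friction and masses are not known exactly. Their poses are not given: they have to be found in the camera images.
- mower: the open robot mower, fixed, top cover off: grey tub 450 mm long, 345 mm wide over the wheels, rim 99 mm high, rear wheels 200 mm tall. Origin on the counter in the middle of its four posts; +x to its rear (the two big wheels, away from the robot), +y to its left (the robot's left). Posts at x = +-54, y = +-84 mm. A seated deck has 13 mm to the tub walls, 24 mm to the wheels
- lower_seat_front_left (a point): centre of the lower shoulder, 85 mm above the counter, of the near-left post (mower x = -54, y = +84 mm). Each post is a grey boss 32 mm across, whose flat top is the lower shoulder, and a thinner aluminium pillar 18 mm across above it
- lower_seat_rear_right (a point): centre of the lower shoulder, 85 mm up, of the far-right post (mower x = +54, y = -84 mm)
- upper_seat_front_left (a point): centre of the upper shoulder, 155 mm above the counter, of the near-left post (mower x = -54, y = +84 mm): the top of the 18 mm pillar, edge slightly bevelled. From it rises a brass stud 9 mm across, tapering over its last 9 mm to a point at 182 mm
- upper_seat_rear_right (a point): centre of the upper shoulder, 155 mm up, of the far-right post (mower x = +54, y = -84 mm)
- battery_deck: battery deck, 0.44 to 0.7 kg: dark grey plate 142 x 204 x 6 mm with blue battery packs and a orange carry handle, lying on one sloping stand, tilted 30 degrees, top towards the robot, +x edge up. Origin: centre of the underside; x the short way, to the edge with two yellow plug sockets; y the long way; z out of the top. Four holes 23 mm across at x = +-54, y = +-84 mm
- battery_deck_grip (a point): middle of the carry handle's bar, at deck (0, 0, 42) mm: bar 14 mm thick along deck x, 44 mm long along deck y, 35 to 49 mm above the underside. Grip it across its thickness, along deck x, square to the deck; the plate is free for 35 mm on both sides. The packs, 25 mm high, lie at deck y = 25 to 81 mm either side
- battery_deck_hole_front_left (a point): centre, on the underside, of the battery deck's hole at deck x = -54, y = +84 mm
- battery_deck_hole_rear_right (a point): centre, on the underside, of the battery deck's hole at deck x = +54, y = -84 mm
- board_deck: main-board deck, 0.32 to 0.5 kg: light grey plate 142 x 204 x 6 mm with a green circuit board and a finned aluminium heat sink, lying on the other stand, tilted 30 degrees, top towards the robot, +x edge up. Origin: centre of the underside; x the short way, to the edge with two white plug sockets; y the long way; z out of the top. Four holes 13 mm across at x = +-54, y = +-84 mm
- board_deck_grip (a point): middle of the heat sink's grip height, at deck (0, 0, 34) mm: block 36 mm wide along deck x, 60 mm long along deck y, 6 to 46 mm above the underside. Grip it across its width, along deck x, square to the deck; within 30 mm of deck y = 0 the other parts are at most 17 mm high
- board_deck_hole_front_left (a point): centre, on the underside, of the board deck's hole at deck x = -54, y = +84 mm
- board_deck_hole_rear_right (a point): centre, on the underside, of the board deck's hole at deck x = +54, y = -84 mm
- stand_one: fixed grey sloping bench stand under the battery deck, left or right of the mower: sheet 158 x 186 mm at 30 degrees, 40 to 118 mm high, lower edge towards the robot with a lip 14 mm out of the slope that the deck rests against (lifting straight up clears it). Origin on the counter under the sheet's middle; x to its high side
- stand_two: the same kind of sloping stand, under the board deck, on the other side of the mower
- screwdriver: orange-handled screwdriver lying flat, about 200 mm; a bystander, loose
- screw_bowl: small steel screw bowl, 100 mm across, 32 mm tall; a bystander, loose
- spray_can: green spray can standing, 58 mm across, 190 mm tall; a bystander, loose
- tape_roll: blue roll of tape lying flat, 100 mm across, 25 mm tall; a bystander, loose
- spare_castor: spare black castor wheel lying flat, 80 mm across, 36 mm tall; a bystander, loose

How it is judged:
By the outcome, as a careful person would: the job done as asked, in the order asked, and still so for the second after the job is handed in, with the robot touching nothing.
It also fails if it takes over 72 s, if anything falls off the work surface, if the arm or the gripper's body presses on something with over 40 N, if the wrist force passes 120 N, or if a joint passes its speed limit or range.

### The arm

A 7-joint arm with a two-finger parallel gripper is mounted at the origin on the work surface. World frame = base frame: x ahead of the robot, y to its left, z up, the work surface at z = 0. Lengths are in mm, angles in rad, forces in N, time in s.
With the tool pointing down it reaches from about 400 to 875 mm from the base axis. Payload 4.4 kg.
Tool frame: the origin (TCP) lies at the very end of the fingers, on their centre line; the grasp point (between the pads) lies 19 mm behind it (ctrl.grasp_offset is the distance from the TCP to the grasp point, in mm); z points along the fingers, y is the line along which they close (so a half turn about z gives the same grasp; the last joint's range is limited). The gripper opens to 85 mm and grips with 20 to 120 N. Pads are 22 mm wide; open, the fingers measure 114 mm over their backs; the gripper's body (76 mm by 85 mm) begins 54 mm behind the grasp point. The pads swing forward as they close: fully open they stand 13 mm farther back than shut.
Start: joints at [1.112, 0.628, 0.038, 1.517, -0.027, 0.996, -0.02], TCP at [248.833, -600.5, 231.313] pointing down, gripper open.
Joint ranges: [-3.06, 3.06], [-0.37, 2.12], [-1.25, 1.32], [0.18, 2.47], [-1.1, 4.24], [0.23, 1.98], [-2.94, 2.94]. Speed limits (rad/s): [2.57, 2.57, 3.14, 3.14, 3.14, 3.14, 3.14].

### API

Orientations are given as [roll, pitch, yaw] about the fixed x, y, z axes, in that order (R = Rz(yaw) Ry(pitch) Rx(roll)).
In Python, from cell import status, cams, ctrl gives the robot as it stands.
- The arm moves only by the tool move_arm, never from a script. Its argument "plan" is a list of rows, each a list of 3 entries, a list of its own where there are three numbers: the shift along the world's x, y, z in mm, then the turn, a rotation vector about the world's x, y, z in degrees, then the opening, from 0 (shut) to 1 (fully open). In form: [[[x, y, z], [wx, wy, wz], gripper], ...]. A call has 1 to 10 rows; each row shifts and turns the commanded pose from where the row before left it; what a row does not reach is not made up. A row lasts 1/8 s, in which the tool goes at most 62.5 mm and 10.7 degrees, less where a joint would pass 70% of its speed; a pose out of reach is approached as far as the arm can. A call with a gripper value outside its range is refused whole. The fingers move at their own pace and stop on an object; the grip force is fixed at half the most. Time passes only in rows, so rows that do not move let the fingers close. It gives the time, the measured TCP pose, the force, the opening and the grip force at its end, in the units of the state.
- status.read_state(): the state, without advancing time (a new reading comes with each control period).
- cams.get_image(name): name is "scene" or "side" or "wrist"; returns the picture (480x640x3 uint8, blue, green, red); there is no depth.
- cams.camera_params(name): a dict with "K" (3x3 intrinsics, pixels), "k1" (the pictures are not rectified: a ray, as slopes to the right and down, at radius r is drawn at 1 + k1 r^2 times it, then the intrinsics apply), "pose" (4x4, takes a point from camera to world coordinates); the wrist camera has in their place "tool_from_camera" (4x4, takes a point from camera to tool coordinates, whose origin is the TCP and whose axes are the flange's). Camera axes: x right, y down, z forward; pixel columns grow to the right and rows downward; lengths in mm; the calibration is good to about 2 mm. A picture is of the moment at which its call begins: read the wrist's pose just before it. camera_params takes no time and is no camera call.
- ctrl.finish_job(): hands the job in; it is judged then, once.
The state is a dict: "clock": time; "qpos": joint angles; "qd": joint speeds; "tau": joint torques, N m; "eef_pos": TCP position; "tool_rot": TCP orientation; "force": force on the tool from outside, world axes, zero at the start; "torque": the same for the moment, N m; "width": finger opening in mm; "gripper_force": force on a finger pad.
Only numpy, scipy, OpenCV 4.12 (cv2) and the standard library are available. Lean on these libraries where they do the work, as an engineer would, in place of code of your own. Each camera call takes 0.05 s, during which the arm holds its last target. There are 200 camera calls.

## Working session

There is one attempt and no reset: what is moved stays moved. The work goes in short steps, Python scripts to look and compute and a tool call to move; the robot and the scene stay as the last step left them, time stands still between calls to the robot, and variables do not carry over. Pictures are saved under pics/ and viewed, at most 10 in all, crops included, and the job is handed in when it is done.

Besides the shell and the picture viewer there is one more tool, called after "Call:" as a command line: name --argument value ..., lists and objects as JSON in quotes. move_arm: Moves the arm, as the interface text tells. Its arguments: {"type":"object","properties":{"plan":{"type":"array","items":{"type":"array"}}},"required":["plan"]}

```bash
mkdir -p pics; ls
python3 - <<'E'
from cell import status,cams,ctrl
import cv2,numpy as np
np.set_printoptions(precision=3,suppress=True)
s=status.read_state();print(s)
for n in ["scene","side"]:
    p=cams.camera_params(n);print(n,p)
    cv2.imwrite(f"pics/{n}0.png",cams.get_image(n))
print(cams.camera_params("wrist"),ctrl.grasp_offset)
E
```

```text
pics
{'clock': 0.0, 'qpos': array([ 1.112,  0.629,  0.038,  1.518, -0.027,  0.996, -0.02 ]), 'qd': array([-0.   , -0.001, -0.001, -0.001,  0.001, -0.002,  0.   ]), 'tau': array([  0.002, -56.341,   1.227, -19.344,   0.011,   0.01 ,   0.   ]), 'eef_pos': array([ 248.613, -599.878,  230.376]), 'tool_rot': array([-3.14 , -0.   ,  0.393]), 'force': array([-0.295,  0.113,  0.219]), 'torque': array([-0.02 , -0.007, -0.046]), 'gripper_force': 0.0, 'width': 85.7052215708908}
scene {'K': array([[536.047,   0.   , 317.305],
       [  0.   , 536.047, 243.332],
       [  0.   ,   0.   ,   1.   ]]), 'k1': -0.03996362371854653, 'pose': array([[   0.45 ,    0.688,   -0.568, 1203.818],
       [   0.893,   -0.36 ,    0.271, -338.573],
       [  -0.018,   -0.63 ,   -0.777, 1063.94 ],
       [   0.   ,    0.   ,    0.   ,    1.   ]])}
side {'K': array([[452.602,   0.   , 323.079],
       [  0.   , 452.602, 242.238],
       [  0.   ,   0.   ,   1.   ]]), 'k1': 0.010984619754401256, 'pose': array([[ -0.942,  -0.171,   0.289, 209.78 ],
       [ -0.336,   0.524,  -0.783, 782.617],
       [ -0.018,  -0.835,  -0.551, 694.732],
       [  0.   ,   0.   ,   0.   ,   1.   ]])}
{'K': array([[396.135,   0.   , 321.693],
       [  0.   , 396.135, 238.24 ],
       [  0.   ,   0.   ,   1.   ]]), 'k1': -0.05318293802806124, 'tool_from_camera': array([[  -0.001,   -0.954,   -0.301,   76.779],
       [   1.   ,   -0.   ,   -0.001,   -0.262],
       [   0.001,   -0.301,    0.954, -142.814],
       [   0.   ,    0.   ,    0.   ,    1.   ]])} 18.700000000000003
```

View pics/scene0.png

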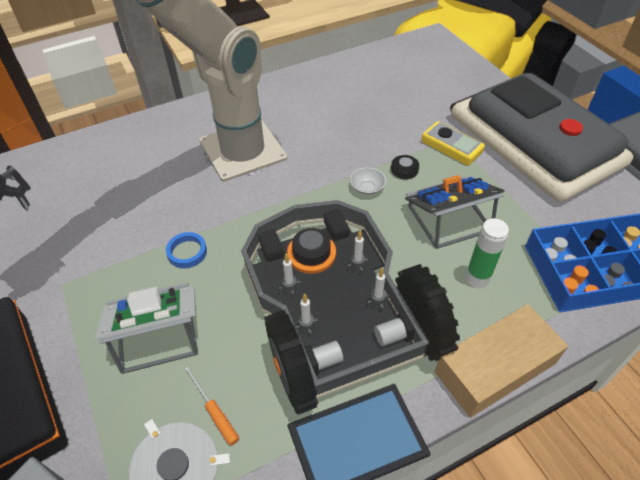

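View pics/side0.png

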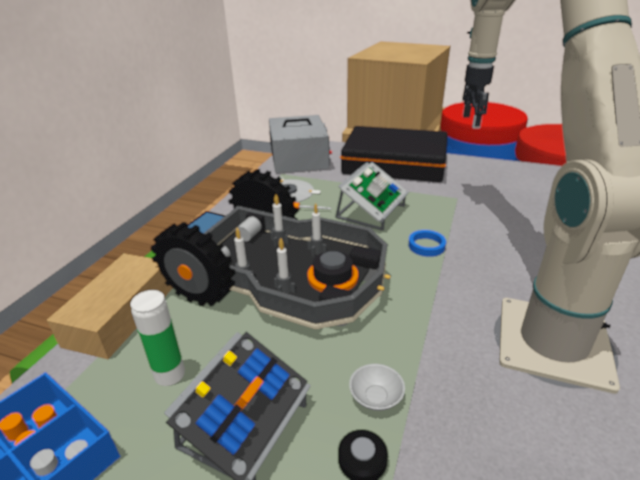

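The scene view shows the mower with stud tips near (288,253), (360,236), (380,270) and (305,297). The battery deck is on the robot's left, handle at (453,184), and the board deck is on the right, heat sink at (144,300). The side view shows the same layout, with stud tips near (277,198), (317,210), (239,233) and (282,240).

```bash
cat > h.py <<'E'
from cell import status,cams,ctrl
import cv2,numpy as np
from scipy.spatial.transform import Rotation as Rn
np.set_printoptions(precision=2,suppress=True)
def tool():
    s=status.read_state();T=np.eye(4);T[:3,:3]=Rn.from_euler('xyz',s['tool_rot']).as_matrix();T[:3,3]=s['eef_pos'];return T
def shot(n):
    p=cams.camera_params(n)
    P=p['pose'] if n!='wrist' else tool()@p['tool_from_camera']
    return cams.get_image(n),(p['K'],p['k1'],P)
def rays(c,px):
    K,k,P=c
    u=cv2.undistortPoints(np.array(px,float).reshape(-1,1,2),K,np.array([k,0,0,0.]))[:,0]
    d=np.c_[u,np.ones(len(u))]@P[:3,:3].T
    return P[:3,3],d/np.linalg.norm(d,axis=1)[:,None]
def onz(c,px,z):
    o,d=rays(c,px);return o+d*((z-o[2])/d[:,2])[:,None]
def tri(c1,p1,c2,p2):
    o1,d1=rays(c1,p1);o2,d2=rays(c2,p2);X=[];g=[]
    for a,b in zip(d1,d2):
        t=np.linalg.lstsq(np.c_[a,-b],o2-o1,rcond=None)[0]
        x,y=o1+a*t[0],o2+b*t[1];X.append((x+y)/2);g.append(np.linalg.norm(x-y))
    return np.array(X),np.array(g)
def proj(c,X):
    K,k,P=c;q=(np.atleast_2d(X)-P[:3,3])@P[:3,:3];u=q[:,:2]/q[:,2:];r=(u**2).sum(1)[:,None]
    return u*(1+k*r)*[K[0,0],K[1,1]]+K[:2,2]
def blobs(im,lo,hi,amin=8,box=None):
    m=cv2.inRange(cv2.cvtColor(im,cv2.COLOR_BGR2HSV),np.array(lo),np.array(hi))
    if box: z=np.zeros_like(m);x0,y0,x1,y1=box;z[y0:y1,x0:x1]=m[y0:y1,x0:x1];m=z
    n,l,s,c=cv2.connectedComponentsWithStats(m)
    return [(s[i,4],c[i],s[i,:4]) for i in range(1,n) if s[i,4]>=amin],l
E
python3 - <<'E'
from h import *
a,ca=shot('scene');b,cb=shot('side')
t1=[(360,236),(288,253),(380,270),(305,297)];t2=[(282,240),(317,210),(239,233),(277,198)]
print(onz(ca,t1,182),onz(cb,t2,182));print(tri(ca,t1,cb,t2))
print('handle,sink',tri(ca,[(453,184),(144,300)],cb,[(249,393),(374,188)]))
print('spray,bowl,castor,tape,driver',onz(ca,[(480,280),(367,185),(405,166),(187,249),(215,410)],20))
for im,box in((a,(270,220,400,310)),(b,(220,190,330,250))):
    print([(x[0],x[1],x[2]) for x in blobs(im,(12,80,60),(30,255,255),3,box)[0]])
print(tool())
E
```

```text
[[ 582.71   59.32  182.  ]
 [ 553.23  -96.72  182.  ]
 [ 679.74   50.79  182.  ]
 [ 668.15 -113.11  182.  ]] [[563.39  72.04 182.  ]
 [538.01 -69.39 182.  ]
 [662.13  75.48 182.  ]
 [650.93 -95.26 182.  ]]
(array([[ 572.26,   62.05,  172.21],
       [ 545.44,  -92.55,  169.21],
       [ 672.91,   56.96,  169.15],
       [ 660.5 , -111.21,  171.73]]), array([7.4 , 3.15, 1.84, 2.97]))
handle,sink (array([[ 487.17,  386.65,  103.86],
       [ 474.69, -399.49,   97.1 ]]), array([ 1.8 , 20.15]))
spray,bowl,castor,tape,driver [[ 718.3   317.03   20.  ]
 [ 319.05  239.66   20.  ]
 [ 303.26  373.11   20.  ]
 [ 304.8  -271.79   20.  ]
 [ 730.7  -352.24   20.  ]]
[(np.int32(30), array([359.37, 234.43]), array([357, 231,   5,   8], dtype=int32)), (np.int32(518), array([310.83, 260.53]), array([284, 240,  52,  34], dtype=int32)), (np.int32(32), array([380.72, 271.69]), array([379, 267,   5,  10], dtype=int32)), (np.int32(35), array([304.37, 297.46]), array([302, 293,   6,  10], dtype=int32))]
[(np.int32(66), array([223.47, 193.21]), array([220, 190,  11,  10], dtype=int32)), (np.int32(53), array([275.74, 198.79]), array([273, 194,   7,  10], dtype=int32)), (np.int32(30), array([295.77, 204.63]), array([293, 202,   7,   6], dtype=int32)), (np.int32(28), array([315.29, 208.21]), array([314, 204,   4,   9], dtype=int32)), (np.int32(43), array([236.98, 232.53]), array([235, 227,   5,  11], dtype=int32)), (np.int32(59), array([280.59, 243.17]), array([278, 238,   7,  12], dtype=int32))]
[[   0.92    0.38   -0.    248.67]
 [   0.38   -0.92    0.   -600.15]
 [   0.     -0.     -1.    230.73]
 [   0.      0.      0.      1.  ]]
```

Call:
move_arm --plan '[[[0,0,60],[0,0,9.6],1],[[30,20,60],[0,0,9.6],1],[[38,44,0],[0,0,9.6],1],[[38,44,0],[0,0,9.6],1],[[38,44,0],[0,0,9.6],1],[[38,44,0],[0,0,9.6],1],[[38,44,0],[0,0,9.6],1],[[0,0,0],[0,0,0],1],[[0,0,0],[0,0,0],1]]'

```text
clock: 1.32
eef_pos: [465.1, -363.1, 344.7]
tool_rot: [-3.141, 0.0, 1.565]
force: [-0.9, 0.3, 0.3]
width: 85.5
gripper_force: 0.0
```

Run:
```python
from h import *
print(status.read_state()['qpos']);print(tool())
a,c=shot('wrist');cv2.imwrite('pics/w1.png',a);np.savez('w1.npz',im=a,K=c[0],k=c[1],P=c[2])
```

```text
[ 0.81  0.45 -0.3   1.52  0.14  1.19  0.48]
[[   0.01    1.     -0.    465.13]
 [   1.     -0.01   -0.   -363.09]
 [  -0.     -0.     -1.    344.68]
 [   0.      0.      0.      1.  ]]
```

View pics/w1.png

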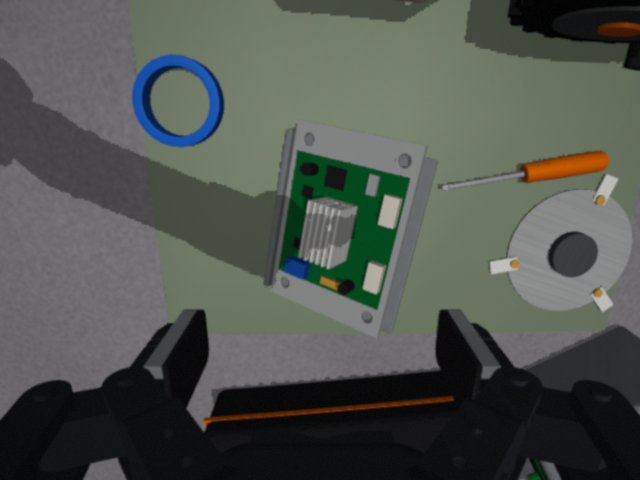

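The wrist view shows the board deck with its four holes near (309,138), (405,160), (285,283) and (367,317), and the white sockets on the right, which is world +x. The deck is yawed a few degrees clockwise.

```bash
cat >> h.py <<'E'
def refine(im,px,r=14):
    """centre of the dark(er) or odd blob round a guess: Otsu in a patch, component at the centre"""
    g=cv2.cvtColor(im,cv2.COLOR_BGR2GRAY);out=[]
    for x,y in px:
        x,y=int(round(x)),int(round(y));p=cv2.resize(g[y-r:y+r+1,x-r:x+r+1],None,fx=4,fy=4,interpolation=cv2.INTER_CUBIC)
        best=None
        for inv in (cv2.THRESH_BINARY,cv2.THRESH_BINARY_INV):
            t,m=cv2.threshold(p,0,255,inv|cv2.THRESH_OTSU)
            n,l,s,c=cv2.connectedComponentsWithStats(m)
            for i in range(1,n):
                x0,y0,w,h,a=s[i]
                if a<150 or x0==0 or y0==0 or x0+w==p.shape[1] or y0+h==p.shape[0]: continue
                d=np.hypot(*(c[i]-p.shape[0]/2))
                if best is None or a>best[0]: best=(a,(x0+w/2,y0+h/2),w/4,h/4)
        if best: out.append((x-r+best[1][0]/4-.375,y-r+best[1][1]/4-.375,best[2],best[3]))
        else: out.append((x,y,0,0))
    return np.array(out)
def pnp(c,obj,px):
    K,k,P=c;ok,r,t=cv2.solvePnP(np.array(obj,float),np.array(px,float),K,np.array([k,0,0,0.]),flags=cv2.SOLVEPNP_ITERATIVE)
    T=np.eye(4);T[:3,:3]=cv2.Rodrigues(r)[0];T[:3,3]=t[:,0];e=np.linalg.norm(cv2.projectPoints(np.array(obj,float),r,t,K,np.array([k,0,0,0.]))[0][:,0]-px,axis=1)
    return P@T,e
H=np.array([(-54,84),(54,84),(-54,-84),(54,-84)],float)
def holes(z):return np.c_[H,np.full(4,z)]
E
python3 - <<'E'
from h import *
z=np.load('w1.npz');c=(z['K'],float(z['k']),z['P']);a=z['im']
f=refine(a,[(309,138),(405,160),(285,283),(367,317)],10);print(f)
T,e=pnp(c,holes(6),f[:,:2]);print(T,e,'grip',(T@[0,0,34,1])[:3], 'yaw',np.degrees(np.arctan2(T[1,0],T[0,0])),'tilt',np.degrees(np.arccos(T[2,2])))
E
```

```text
[[309.12 138.75  10.5   14.25]
 [404.75 160.62  13.75  15.5 ]
 [284.88 282.38   9.    11.5 ]
 [366.88 317.5   11.5   12.25]]
[[   0.85    0.19   -0.49  484.34]
 [  -0.16    0.98    0.09 -402.77]
 [   0.5    -0.      0.86   78.53]
 [   0.      0.      0.      1.  ]] [0.05 0.05 0.03 0.03] grip [ 467.52 -399.54  107.9 ] yaw -10.672085953568683 tilt 30.24723588210556
```

Call:
move_arm --plan '[[[20,44,10],[0,0,0],1],[[20,44,10],[0,0,0],1],[[20,44,10],[0,0,0],1],[[20,44,10],[0,0,0],1],[[20,44,10],[0,0,0],1],[[20,44,10],[0,0,0],1],[[20,44,0],[0,0,0],1],[[10,42,0],[0,0,0],1],[[0,0,0],[0,0,0],1],[[0,0,0],[0,0,0],1]]'

```text
clock: 2.62
eef_pos: [615.5, -15.0, 404.6]
tool_rot: [-3.141, 0.002, 1.563]
force: [0.2, -0.8, -0.1]
width: 85.3
gripper_force: 0.0
```

Run:
```python
from h import *
print(status.read_state()['qpos']);print(tool())
a,c=shot('wrist');cv2.imwrite('pics/w2.png',a);np.savez('w2.npz',im=a,K=c[0],k=c[1],P=c[2])
```

```text
[ 0.21  0.47 -0.38  1.34  0.17  1.37 -0.18]
[[  0.01   1.    -0.   615.54]
 [  1.    -0.01  -0.   -14.99]
 [ -0.    -0.    -1.   404.62]
 [  0.     0.     0.     1.  ]]
```

View pics/w2.png

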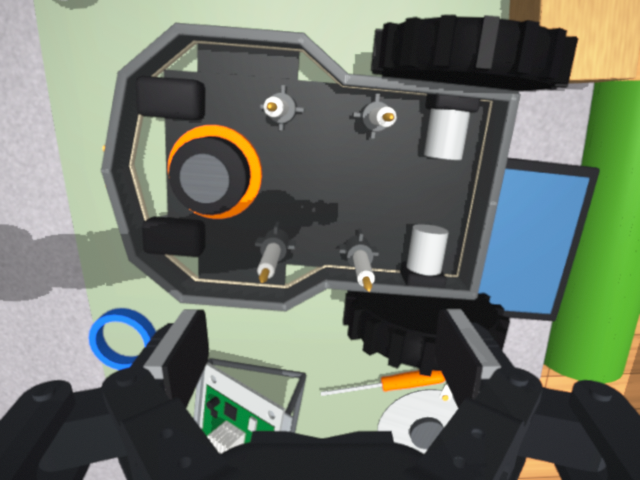

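The overhead view shows the mower with brass studs near FL (271,106), RL (391,118), FR (265,277) and RR (370,287), and the rear wheels on the right (+x).

```bash
cat >> h.py <<'E'
def fit2(X):
    X=np.array(X)[:,:2];m=X.mean(0);A=H;B=X-m
    th=np.arctan2((A[:,0]*B[:,1]-A[:,1]*B[:,0]).sum(),(A*B).sum());R=np.array([[np.cos(th),-np.sin(th)],[np.sin(th),np.cos(th)]])
    return m,np.degrees(th),np.linalg.norm(A@R.T-B,axis=1),np.sqrt((B**2).sum()/(A**2).sum())
E
python3 - <<'E'
from h import *
z=np.load('w2.npz');c=(z['K'],float(z['k']),z['P']);a=z['im']
P=[]
for x,y in [(271,106),(391,118),(265,277),(370,287)]:
    b,l=blobs(a,(10,80,40),(32,255,255),10,(x-16,y-16,x+17,y+17));b=max(b,key=lambda q:q[0]);print(b);P.append(b[1])
for zz in (160,165,168,171,175):
    print(zz,*fit2(onz(c,P,zz)))
T,e=pnp(c,holes(0),P);print(T,e)
np.save('mp.npy',P)
cv2.imwrite('pics/w2z.png',np.hstack([cv2.resize(a[y-20:y+21,x-20:x+21],None,fx=4.8,fy=4.8,interpolation=cv2.INTER_NEAREST) for x,y in [(275,106),(385,118),(265,270),(365,280)]]))
E
```

```text
(np.int32(70), array([271.33, 106.26]), array([267, 102,  10,   9], dtype=int32))
(np.int32(75), array([388.04, 116.55]), array([383, 113,  11,   8], dtype=int32))
(np.int32(109), array([263.58, 275.52]), array([258, 268,  11,  15], dtype=int32))
(np.int32(102), array([366.9 , 283.83]), array([363, 277,   9,  16], dtype=int32))
160 [615.24 -20.93] -5.328412269317626 [1.92 1.92 1.89 2.11] 1.0195834653083988
165 [615.25 -19.86] -5.328412269317623 [0.61 0.63 0.58 0.8 ] 1.0064208838152509
168 [615.25 -19.21] -5.3284122693176315 [0.23 0.28 0.21 0.06] 0.9985233349193623
171 [615.26 -18.57] -5.328412269317611 [0.99 1.   1.   0.79] 0.9906257860234737
175 [615.27 -17.71] -5.328412269317626 [2.03 2.05 2.05 1.84] 0.9800957208289554
[[  1.     0.09  -0.   615.22]
 [ -0.09   1.     0.01 -19.27]
 [  0.01  -0.01   1.   166.96]
 [  0.     0.     0.     1.  ]] [0.01 0.01 0.04 0.04]
```

View pics/w2z.png

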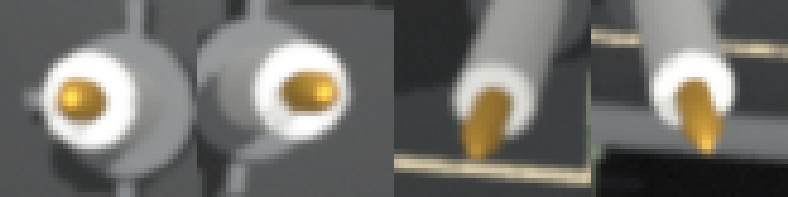

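The crop shows the brass studs cleanly centred on the white pillar tops. The mower fit is good: centre (615.2, -19.3), yaw -5.3°. Next is the battery deck.

Call:
move_arm --plan '[[[-16,54,-3],[0,0,0],1],[[-16,54,-3],[0,0,0],1],[[-16,54,-3],[0,0,0],1],[[-16,54,-3],[0,0,0],1],[[-16,54,-3],[0,0,0],1],[[-16,54,-3],[0,0,0],1],[[-16,54,-3],[0,0,0],1],[[-13,54,0],[0,0,0],1],[[0,0,0],[0,0,0],1],[[0,0,0],[0,0,0],1]]'

```text
clock: 3.92
eef_pos: [492.1, 417.3, 383.7]
tool_rot: [3.141, 0.002, 1.563]
force: [-0.6, -0.5, -0.3]
width: 85.5
gripper_force: 0.0
```

Run:
```python
from h import *
print(status.read_state()['qpos']);print(tool())
a,c=shot('wrist');cv2.imwrite('pics/w3.png',a);np.savez('w3.npz',im=a,K=c[0],k=c[1],P=c[2])
```

```text
[-0.5   0.54 -0.45  1.29  0.23  1.36 -0.95]
[[  0.01   1.     0.   492.14]
 [  1.    -0.01  -0.   417.29]
 [ -0.     0.    -1.   383.66]
 [  0.     0.     0.     1.  ]]
```

View pics/w3.png

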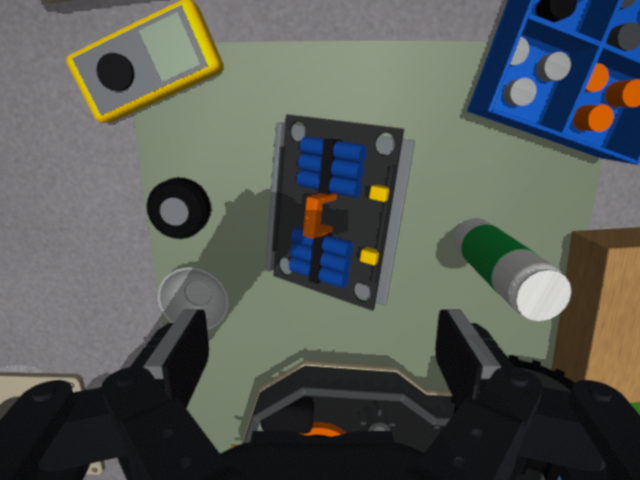

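The battery deck's holes show as light discs near (298,131), (386,143), (286,266) and (362,291). Its yellow sockets are on the +x side and the handle is at about (314,215).

Run:
```python
from h import *
z=np.load('w3.npz');c=(z['K'],float(z['k']),z['P']);a=z['im']
f=refine(a,[(298,131),(386,143),(286,266),(362,291)],11);print(f)
T,e=pnp(c,holes(6),f[:,:2]);np.save('TB.npy',T)
print(T,e,'grip',(T@[0,0,42,1])[:3],'yaw',np.degrees(np.arctan2(T[1,0],T[0,0])),'tilt',np.degrees(np.arccos(T[2,2])))
print('bar px',proj(c,(T@np.array([[0,0,49,1],[-7,22,49,1],[7,22,49,1],[-7,-22,49,1],[7,-22,49,1.]]).T).T[:,:3]))
print([(q[0],q[1],q[2]) for q in blobs(a,(5,150,80),(14,255,255),20,(270,160,360,280))[0]])
# target tool rotation: z=-n, y=deck x
R=T[:3,:3];Rt=np.c_[np.cross(R[:,0],-R[:,2]),R[:,0],-R[:,2]];t=tool()
print('turn deg',np.degrees(Rn.from_matrix(Rt@t[:3,:3].T).as_rotvec()))
g=(T@[0,0,42,1])[:3]
for d in (100,0): p=g-Rt[:,2]*d+Rt[:,2]*19;print(d,'TCP',p,'delta',p-t[:3,3])
```

```text
[[297.88 131.5   13.5   18.75]
 [386.   143.     0.     0.  ]
 [285.25 265.75  11.25  16.25]
 [361.88 291.25  15.5   16.75]]
[[  0.87   0.12  -0.48 504.16]
 [ -0.1    0.99   0.07 386.21]
 [  0.49  -0.01   0.87  75.42]
 [  0.     0.     0.     1.  ]] [0.61 0.54 0.36 0.33] grip [483.81 389.3  112.03] yaw -6.701747726286433 tilt 29.352562674164357
bar px [[311.29 216.5 ]
 [307.89 194.93]
 [319.35 197.48]
 [303.58 234.71]
 [314.64 237.77]]
[(np.int32(909), array([316. , 214.9]), array([304, 194,  33,  44], dtype=int32))]
turn deg [ -2.67 -29.18  -6.26]
100 TCP [444.55 395.26 182.63] delta [ -47.92  -21.52 -201.18]
0 TCP [493.01 387.9   95.47] delta [   0.54  -28.88 -288.35]
```

Run:
```python
from h import *
z=np.load('w3.npz');c=(z['K'],float(z['k']),z['P']);a=z['im']
for r in (12,13,14):
    f=refine(a,[(298,131),(386,143),(286,266),(362,291)],r);print(f)
    if (f[:,2]==0).any(): continue
    T,e=pnp(c,holes(6),f[:,:2]);print(e,T[:3,3],np.degrees(np.arctan2(T[1,0],T[0,0])),np.degrees(np.arccos(T[2,2])))
b=[max((q for q in blobs(a,(0,0,90),(180,60,255),60,(x-13,y-13,x+14,y+14))[0]),key=lambda q:q[0]) for x,y in [(298,131),(386,143),(286,266),(362,291)]]
print(b);f=np.array([q[1] for q in b])
T,e=pnp(c,holes(6),f);print(e,T[:3,3],np.degrees(np.arctan2(T[1,0],T[0,0])),np.degrees(np.arccos(T[2,2])))
T0=np.eye(4);yaw=np.degrees(np.arctan2(T[1,0],T[0,0]))
np.save('TB.npy',T)
R=Rn.from_euler('ZY',[yaw,-30],degrees=True).as_matrix();Rt=np.c_[np.cross(R[:,0],-R[:,2]),R[:,0],-R[:,2]];t=tool()
print('turn deg',np.degrees(Rn.from_matrix(Rt@t[:3,:3].T).as_rotvec()))
g=T[:3,3]+42*R[:,2];print('grip',g)
for d in (100,0): p=g-Rt[:,2]*d+Rt[:,2]*19;print(d,'TCP',p,'delta',p-t[:3,3])
```

```text
[[297.88 131.5   13.5   18.75]
 [384.5  143.5   18.25  22.25]
 [285.25 265.75  11.25  16.25]
 [361.88 291.25  15.5   16.75]]
[0.14 0.08 0.24 0.18] [503.78 385.85  74.63] -6.61046637766279 30.02839113780245
[[297.88 131.5   13.5   18.75]
 [384.5  143.5   18.25  22.25]
 [285.25 265.75  11.25  16.25]
 [361.88 291.38  15.5   17.  ]]
[0.17 0.09 0.27 0.2 ] [503.77 385.88  74.95] -6.626328388297343 30.11439811005227
[[297.88 131.5   13.5   18.75]
 [384.5  143.5   18.25  22.25]
 [285.12 265.75  11.    16.25]
 [361.88 291.38  15.5   17.  ]]
[0.17 0.1  0.3  0.23] [503.73 385.87  74.9 ] -6.627499383920676 30.031476110797534
[(np.int32(176), array([297.82, 131.73]), array([292, 124,  13,  17], dtype=int32)), (np.int32(304), array([384.67, 143.36]), array([376, 133,  18,  22], dtype=int32)), (np.int32(112), array([284.66, 265.52]), array([280, 258,  11,  16], dtype=int32)), (np.int32(186), array([361.85, 291.14]), array([355, 283,  15,  17], dtype=int32))]
[0.36 0.19 0.52 0.36] [503.64 385.78  73.79] -6.599832117406107 29.48024633613395
turn deg [ -1.76 -29.9   -5.91]
grip [482.78 388.19 110.17]
100 TCP [442.55 392.84 180.31] delta [ -49.92  -23.94 -203.5 ]
0 TCP [492.22 387.1   93.71] delta [  -0.25  -29.69 -290.1 ]
```

Call:
move_arm --plan '[[[-10,-6,-40],[-0.44,-7.48,-1.48],1],[[-10,-6,-40],[-0.44,-7.48,-1.48],1],[[-10,-6,-50],[-0.44,-7.48,-1.48],1],[[-11,-7,-50],[-0.44,-7.48,-1.48],1],[[0,0,-37],[0,0,0],1],[[0,0,0],[0,0,0],1],[[0,0,0],[0,0,0],1]]'

```text
clock: 4.85
eef_pos: [459.3, 395.4, 186.5]
tool_rot: [2.658, 0.007, 1.457]
force: [-0.9, 0.0, -0.5]
width: 85.6
gripper_force: 0.0
```

Run:
```python
from h import *
t=tool();print(status.read_state()['qpos'],t)
a,c=shot('wrist');cv2.imwrite('pics/w4.png',a);np.savez('w4.npz',im=a,K=c[0],k=c[1],P=c[2])
T=np.load('TB.npy');yaw=-6.6
R=Rn.from_euler('ZY',[yaw,-30],degrees=True).as_matrix();O=np.array([502.2,386,77.5])
pr=proj(c,holes(3)@R.T+O);print(pr)
print(proj(c,np.array([[0,22,49],[0,-22,49.]])@R.T+O))
print([(q[0],q[1],q[2]) for q in blobs(a,(3,150,60),(14,255,255),60)[0]])
g=cv2.inRange(cv2.cvtColor(a,cv2.COLOR_BGR2HSV),(0,0,90),(180,60,255))
for p in pr: print([q[:2] for q in blobs(a,(0,0,90),(180,60,255),100,tuple(int(v) for v in (max(p[0]-35,0),max(p[1]-35,0),min(p[0]+35,640),min(p[1]+35,480))))[0]] if 0<p[0]<640 and 0<p[1]<480 else None)
```

```text
[-0.95  0.56 -0.07  1.98  0.94  0.6  -1.92] [[  0.11   0.88   0.46 459.26]
 [  0.99  -0.1   -0.06 395.39]
 [ -0.01   0.46  -0.89 186.51]
 [  0.     0.     0.     1.  ]]
[[217.43 108.88]
 [391.16 109.29]
 [234.29 342.97]
 [378.19 346.99]]
[[297.31 225.57]
 [298.45 297.72]]
[(np.int32(1433), array([569.92,  36.82]), array([549,   7,  44,  66], dtype=int32)), (np.int32(1681), array([300.58, 257.05]), array([287, 208,  29,  90], dtype=int32)), (np.int32(445), array([548.22, 378.9 ]), array([530, 369,  33,  22], dtype=int32))]
[(np.int32(979), array([199.04,  96.37])), (np.int32(987), array([218.74, 108.29]))]
[(np.int32(773), array([406.04,  95.  ])), (np.int32(1102), array([391.44, 109.36]))]
[(np.int32(857), array([231.92, 368.68])), (np.int32(491), array([234.06, 342.29]))]
[(np.int32(1366), array([389.92, 361.58])), (np.int32(527), array([377.85, 346.79]))]
```

View pics/w4.png

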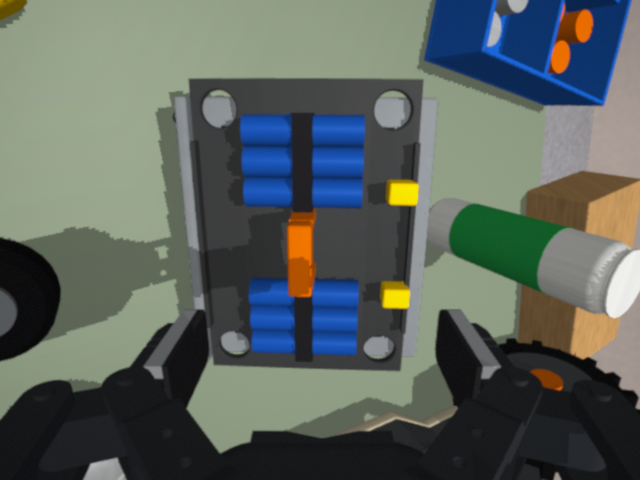

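The predicted hole positions land within about 1 px of the measured ones: (219,108), (391,109), (234,342) and (378,347). The handle lies between the fingers at (300,257).

Run:
```python
from h import *
z=np.load('w4.npz');c=(z['K'],float(z['k']),z['P'])
px=np.array([(218.74,108.29),(391.44,109.36),(234.06,342.29),(377.85,346.79)])
for zz in (2,3,4):
    T,e=pnp(c,holes(zz),px);print(zz,e,T[:3,3],np.degrees(np.arctan2(T[1,0],T[0,0])),np.degrees(np.arccos(T[2,2])))
T,e=pnp(c,holes(3),px);np.save('TB.npy',T);yaw=np.degrees(np.arctan2(T[1,0],T[0,0]))
R=Rn.from_euler('ZY',[yaw,-30],degrees=True).as_matrix();Rt=np.c_[np.cross(R[:,0],-R[:,2]),R[:,0],-R[:,2]];t=tool()
print('turn',np.degrees(Rn.from_matrix(Rt@t[:3,:3].T).as_rotvec()))
g=T[:3,3]+42*R[:,2];print('grip',g)
for d in (80,0): p=g-Rt[:,2]*d+Rt[:,2]*19;print(d,'TCP',p,'delta',p-t[:3,3])
```

```text
2 [0.   0.01 0.   0.01] [502.26 386.15  77.57] -6.838195378667944 30.029811441636188
3 [0.   0.01 0.   0.01] [502.76 386.09  76.7 ] -6.838195378683597 30.02981144198914
4 [0.   0.01 0.   0.01] [503.25 386.02  75.84] -6.8381953786983205 30.029811442307352
turn [ 0.07 -2.32 -0.34]
grip [481.91 388.59 113.08]
80 TCP [451.62 392.22 165.9 ] delta [ -7.67  -3.62 -21.01]
0 TCP [491.34 387.45  96.62] delta [ 32.04  -8.38 -90.29]
```

Call:
move_arm --plan '[[[-7.7,-3.6,-21],[0,-2.3,-0.3],1],[[0,0,0],[0,0,0],1],[[10,-1.2,-17.3],[0,0,0],1],[[10,-1.2,-17.3],[0,0,0],1],[[10,-1.2,-17.3],[0,0,0],1],[[9.7,-1.2,-17.3],[0,0,0],1],[[0,0,0],[0,0,0],1],[[0,0,0],[0,0,0],1]]'

```text
clock: 5.9
eef_pos: [490.1, 388.2, 96.1]
tool_rot: [2.619, 0.002, 1.454]
force: [-1.1, 0.1, 0.1]
width: 85.0
gripper_force: 0.0
```

Call:
move_arm --plan '[[[0,0,0],[0,0,0],0],[[0,0,0],[0,0,0],0],[[0,0,0],[0,0,0],0],[[0,0,0],[0,0,0],0],[[0,0,0],[0,0,0],0],[[0,0,0],[0,0,0],0],[[0,0,0],[0,0,0],0],[[0,0,0],[0,0,0],0]]'

```text
clock: 6.9
eef_pos: [492.2, 387.3, 96.9]
tool_rot: [2.615, 0.003, 1.453]
force: [2.8, -0.1, 7.0]
width: 12.9
gripper_force: 59.0
```

Call:
move_arm --plan '[[[0,0,8],[0,0,0],0],[[0,0,20],[0,0,0],0],[[0,0,40],[0,0,0],0],[[0,0,40],[0,0,0],0],[[0,0,40],[0,0,0],0],[[0,0,40],[0,0,0],0],[[0,0,20],[0,0,0],0],[[0,0,0],[0,0,0],0]]'

```text
clock: 7.9
eef_pos: [488.5, 387.7, 303.1]
tool_rot: [2.621, 0.003, 1.455]
force: [-0.2, 0.1, -5.6]
width: 12.5
gripper_force: 59.0
```

Run:
```python
from h import *
t=tool();print(status.read_state()['qpos'],status.read_state()['force'])
a,c=shot('wrist');np.savez('w5.npz',im=a,K=c[0],k=c[1],P=c[2]);cv2.imwrite('pics/w5.png',a)
R=Rn.from_euler('Z',[-5.3],degrees=True).as_matrix()[0];Rt=np.c_[np.cross(R[:,0],-R[:,2]),R[:,0],-R[:,2]]
print(t[:3,3],'turn to level+yaw',np.degrees(Rn.from_matrix(Rt@t[:3,:3].T).as_rotvec()))
```

```text
[-0.86  0.41 -0.15  1.85  0.77  0.79 -1.64] [-0.23  0.09 -5.61]
[488.5  387.68 303.11] turn to level+yaw [ 3.26 29.64  1.27]
```

Call:
move_arm --plan '[[[5,-15,0],[0.65,5.93,0.25],0],[[15,-50,0],[0.65,5.93,0.25],0],[[16,-52,0],[0.65,5.93,0.25],0],[[16,-52,0],[0.65,5.93,0.25],0],[[16,-52,0],[0.65,5.93,0.25],0],[[16,-52,0],[0,0,0],0],[[16,-52,0],[0,0,0],0],[[16,-52,0],[0,0,0],0],[[11,-30,0],[0,0,0],0],[[0,0,0],[0,0,0],0]]'

```text
clock: 9.2
eef_pos: [615.6, -24.6, 299.6]
tool_rot: [-3.138, 0.005, 1.472]
force: [-0.4, 1.3, -4.9]
width: 12.5
gripper_force: 59.4
```

Run:
```python
from h import *
s=status.read_state();t=tool();print(s['qpos'],s['force'],s['tool_rot'],t[:3,3])
a,c=shot('wrist');np.savez('w6.npz',im=a,K=c[0],k=c[1],P=c[2]);cv2.imwrite('pics/w6.png',a)
```

```text
[ 0.18  0.53 -0.31  1.52  0.18  1.12 -0.26] [-0.43  1.32 -4.94] [-3.14  0.01  1.47] [615.57 -24.59 299.59]
```

View pics/w6.png

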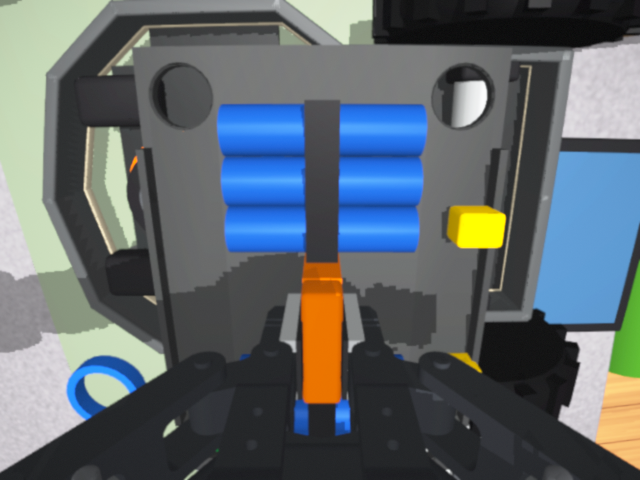

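The carried deck is level, with its left-side holes visible near (182,96) and (463,96) and the tub beyond.

```bash
cat >> h.py <<'E'
def ring(im,px,r0,r1):
    """circle centre near each guess: strongest radial edge (rim) points, then fitEllipse with trimming"""
    g=cv2.GaussianBlur(cv2.cvtColor(im,cv2.COLOR_BGR2GRAY),(3,3),0).astype(np.float32);out=[]
    for x,y in px:
        for _ in range(3):
            th=np.linspace(0,2*np.pi,120,endpoint=False);rr=np.arange(r0,r1,.25)
            X=(x+np.outer(np.cos(th),rr)).astype(np.float32);Y=(y+np.outer(np.sin(th),rr)).astype(np.float32)
            G=np.abs(np.gradient(cv2.remap(g,X,Y,cv2.INTER_LINEAR),axis=1));j=G.argmax(1)
            ok=G.max(1)>1.0
            p=np.c_[X[range(120),j],Y[range(120),j]][ok]
            for _ in range(4):
                e=cv2.fitEllipseDirect(p.astype(np.float32));m=np.array(e[0]);
                ph=np.radians(e[2]);q=(p-m)@np.array([[np.cos(ph),-np.sin(ph)],[np.sin(ph),np.cos(ph)]])
                d=np.abs(np.hypot(q[:,0]*2/e[1][0],q[:,1]*2/e[1][1])-1);k=d<max(.03,np.median(d)*2)
                if k.sum()>25:p=p[k]
            x,y=m
        out.append((x,y,e[1][0],e[1][1],len(p)))
    return np.array(out)
E
python3 - <<'E'
from h import *
z=np.load('w6.npz');c=(z['K'],float(z['k']),z['P']);a=z['im']
f=ring(a,[(182,96),(463,96)],22,40);print(f)
for zz in (276,279,282,285):
    X=onz(c,f[:,:2],zz);v=X[1]-X[0];d=v/np.linalg.norm(v);n=np.array([-d[1],d[0],0]);print(zz,np.linalg.norm(v[:2]),np.degrees(np.arctan2(v[1],v[0])),'centre',X.mean(0)-84*n,'TCP',c[2][:3,3][:2], )
print(tool())
E
```

```text
[[182.09  95.06  59.24  68.28  95.  ]
 [458.7   95.93  55.26  63.24  87.  ]]
276 110.47635694171304 -5.867640810103038 centre [614.24 -23.96 276.  ] TCP [623.56  52.82]
279 108.4796067706086 -5.867640810103044 centre [614.25 -24.08 279.  ] TCP [623.56  52.82]
282 106.48285659950429 -5.867640810103041 centre [614.27 -24.2  282.  ] TCP [623.56  52.82]
285 104.48610642839998 -5.867640810103038 centre [614.28 -24.33 285.  ] TCP [623.56  52.82]
[[  0.09   1.    -0.   615.13]
 [  1.    -0.09  -0.   -21.31]
 [ -0.    -0.    -1.   299.92]
 [  0.     0.     0.     1.  ]]
```

Call:
move_arm --plan '[[[1.4,1.5,-30],[0,0,0.4],0],[[0,0,-30],[0,0,0],0],[[0,0,-10],[0,0,0],0],[[0,0,0],[0,0,0],0],[[0,0,0],[0,0,0],0],[[0,0,0],[0,0,0],0]]'

```text
clock: 10.0
eef_pos: [618.4, -17.8, 233.9]
tool_rot: [3.139, 0.001, 1.486]
force: [-0.4, 0.4, -6.0]
width: 12.9
gripper_force: 59.4
```

Run:
```python
from h import *
t=tool();print(t)
a,c=shot('wrist');np.savez('w7.npz',im=a,K=c[0],k=c[1],P=c[2])
f=ring(a,[(182,96),(463,96)],22,40);print(f)
zd=t[2,3]-23+6
X=onz(c,f[:,:2],zd);v=X[1]-X[0];d=v/np.linalg.norm(v);n=np.array([-d[1],d[0],0]);print(zd,np.linalg.norm(v[:2]),np.degrees(np.arctan2(v[1],v[0])),'centre',X.mean(0)-84*n)
th=np.radians(-5.33);Rm=np.array([[np.cos(th),-np.sin(th)],[np.sin(th),np.cos(th)]])
M=np.array([615.2,-19.3])+H[:2]@Rm.T
print('pred tips',proj(c,np.c_[M,[182,182]]),'stud base',proj(c,np.c_[M,[155,155]]))
cv2.imwrite('pics/w7.png',np.hstack([cv2.resize(a[50:150,130:230],None,fx=4,fy=4,interpolation=cv2.INTER_CUBIC),cv2.resize(a[50:150,410:510],None,fx=4,fy=4,interpolation=cv2.INTER_CUBIC)]))
```

```text
[[  0.09   1.     0.   618.43]
 [  1.    -0.09  -0.   -17.78]
 [ -0.     0.    -1.   233.89]
 [  0.     0.     0.     1.  ]]
[[183.75  96.66  54.6   66.64  75.  ]
 [459.44  95.16  54.55  68.76  68.  ]]
216.88900175233056 105.98148775681872 -4.609376478291481 centre [618.51 -17.62 216.89]
pred tips [[201.99 102.54]
 [431.91 104.2 ]] stud base [[216.46 103.83]
 [418.4  105.29]]
```

View pics/w7.png

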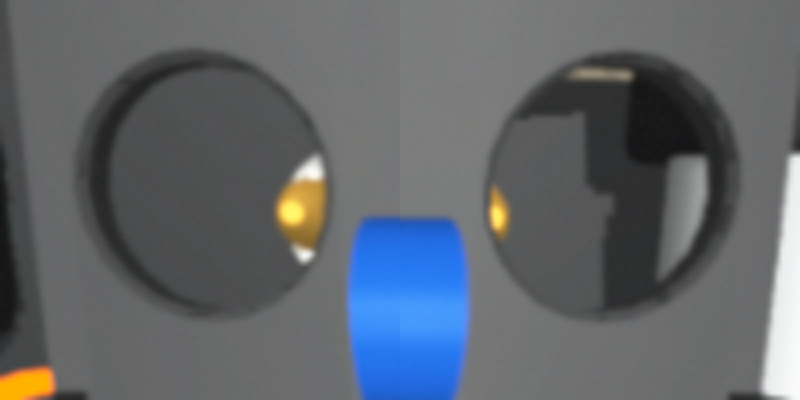

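In the crops the hole rims centre on about (181.4,96.0) and (463.5,96.2). The stud tips show at (201,103) and (432.5,103.7), matching the prediction to 1 px.

Run:
```python
from h import *
z=np.load('w7.npz');c=(z['K'],float(z['k']),z['P'])
px=[(181.4,96),(463.5,96.2)]
for zd in (213.9,215.9,216.9):
    X=onz(c,px,zd);v=X[1]-X[0];d=v/np.linalg.norm(v);n=np.array([-d[1],d[0],0]);print(zd,np.linalg.norm(v[:2]),np.degrees(np.arctan2(v[1],v[0])),'centre',X.mean(0)-84*n)
print('tips',onz(c,[(201,103),(432.5,103.7)],182).mean(0)[:2]-onz(c,[(201.99,102.54),(431.91,104.2)],182).mean(0)[:2])
t=tool();print(t[:3,3],status.read_state()['tool_rot'])
```

```text
213.9 110.51933165584362 -4.94149483977442 centre [618.4  -17.53 213.9 ]
215.9 109.16069393929956 -4.941494839774418 centre [618.39 -17.62 215.9 ]
216.9 108.48137508102752 -4.941494839774422 centre [618.38 -17.66 216.9 ]
tips [-0.11  0.02]
[618.3  -17.86 233.73] [3.14 0.   1.49]
```

Call:
move_arm --plan '[[[-3.1,-1.5,0],[0,0,-0.4],0],[[0,0,0],[0,0,0],0],[[0,0,0],[0,0,0],0]]'

```text
clock: 10.42
eef_pos: [614.7, -19.5, 232.8]
tool_rot: [3.141, 0.002, 1.479]
force: [0.9, 1.0, -6.0]
width: 13.0
gripper_force: 59.5
```

```bash
cat >> h.py <<'E'
def rim(im,px,w=45,z=8):
    """outer rim: bbox of the dark hole region vs the plain plate grey (plate level sampled, difference mask)"""
    out=[]
    for x,y in px:
        x,y=int(x),int(y);p=cv2.resize(im[y-w:y+w+1,x-w:x+w+1],None,fx=4,fy=4,interpolation=cv2.INTER_CUBIC)
        g=cv2.cvtColor(p,cv2.COLOR_BGR2GRAY);out.append(g)
    return out
E
python3 - <<'E'
from h import *
t=tool();print(t[:3,3],status.read_state()['tool_rot'])
a,c=shot('wrist');np.savez('w8.npz',im=a,K=c[0],k=c[1],P=c[2])
th=np.radians(-5.33);Rm=np.array([[np.cos(th),-np.sin(th)],[np.sin(th),np.cos(th)]])
M=np.array([615.2,-19.3])+H@Rm.T
print('pred tips',proj(c,np.c_[M,[182]*4])[:2])
for x,y in proj(c,np.c_[M,[182]*4])[:2].astype(int):
    print([q for q in blobs(a,(12,110,60),(32,255,255),5,(x-16,y-16,x+17,y+17))[0]])
print('holes in tool frame -> mower-relative error')
# hole centres fixed in camera while gripped
X=onz(c,[(181.4,96),(463.5,96.2)],t[2,3]-16.9);v=X[1]-X[0];d=v/np.linalg.norm(v);n=np.array([-d[1],d[0],0]);print(np.degrees(np.arctan2(v[1],v[0])),X.mean(0)-84*n)
E
```

```text
[614.66 -19.5  232.79] [3.14 0.   1.48]
pred tips [[207.71  98.66]
 [439.62  98.75]]
[(np.int32(86), array([207.91,  98.56]), array([204,  92,   8,  15], dtype=int32))]
[(np.int32(170), array([437.83,  98.84]), array([433,  91,  12,  17], dtype=int32))]
holes in tool frame -> mower-relative error
-5.353568977540741 [614.53 -19.38 215.89]
```

Call:
move_arm --plan '[[[0.6,0,-15],[0,0,0],0],[[0,0,-15],[0,0,0],0],[[0,0,-10],[0,0,0],0],[[0,0,-6],[0,0,0],0],[[0,0,-6],[0,0,0],0],[[0,0,-6],[0,0,0],0],[[0,0,-6],[0,0,0],0],[[0,0,-6],[0,0,0],0],[[0,0,0],[0,0,0],0]]'

```text
clock: 11.6
eef_pos: [614.8, -19.5, 162.1]
tool_rot: [-3.141, 0.002, 1.479]
force: [0.5, 0.6, -5.4]
width: 13.0
gripper_force: 59.4
```

Call:
move_arm --plan '[[[0,0,-12],[0,0,0],0],[[0,0,-12],[0,0,0],0],[[0,0,-12],[0,0,0],0],[[0,0,-8],[0,0,0],0],[[0,0,-3],[0,0,0],0],[[0,0,-2],[0,0,0],0],[[0,0,-1],[0,0,0],0],[[0,0,0],[0,0,0],0]]'

```text
clock: 12.6
eef_pos: [615.4, -19.5, 113.0]
tool_rot: [3.14, 0.002, 1.479]
force: [0.1, 0.8, -5.4]
width: 12.7
gripper_force: 59.4
```

Call:
move_arm --plan '[[[0,0,-2],[0,0,0],0],[[0,0,-1],[0,0,0],0],[[0,0,-1],[0,0,0],0],[[0,0,0],[0,0,0],0]]'

```text
clock: 13.1
eef_pos: [615.2, -19.4, 108.5]
tool_rot: [3.141, 0.002, 1.479]
force: [0.0, 0.5, -5.3]
width: 13.1
gripper_force: 59.5
```

Call:
move_arm --plan '[[[0,0,-1],[0,0,0],0],[[0,0,-0.5],[0,0,0],0],[[0,0,0],[0,0,0],0]]'

```text
clock: 13.48
eef_pos: [615.2, -19.4, 107.3]
tool_rot: [3.141, 0.002, 1.479]
force: [-0.7, 0.2, -4.2]
width: 12.7
gripper_force: 59.7
```

Call:
move_arm --plan '[[[0,0,-0.7],[0,0,0],0],[[0,0,-0.4],[0,0,0],0],[[0,0,0],[0,0,0],0]]'

```text
clock: 13.85
eef_pos: [615.3, -19.4, 107.3]
tool_rot: [3.14, 0.002, 1.479]
force: [-3.2, -0.2, 6.2]
width: 13.1
gripper_force: 61.0
```

Call:
move_arm --plan '[[[0,0,0.3],[0,0,0],0.6],[[0,0,0],[0,0,0],0.6],[[0,0,0],[0,0,0],0.6],[[0,0,0],[0,0,0],0.6],[[0,0,10],[0,0,0],0.6],[[0,0,30],[0,0,0],0.6],[[0,0,50],[0,0,0],0.6],[[0,0,50],[0,0,0],0.6],[[0,0,50],[0,0,0],1],[[0,0,50],[0,0,0],1]]'

```text
clock: 15.1
eef_pos: [615.0, -19.4, 349.0]
tool_rot: [3.14, 0.001, 1.479]
force: [1.3, -0.2, 0.2]
width: 84.3
gripper_force: 0.0
```

Run:
```python
from h import *
t=tool();print(t[:3,3],status.read_state()['force'])
a,c=shot('wrist');np.savez('w9.npz',im=a,K=c[0],k=c[1],P=c[2]);cv2.imwrite('pics/w9.png',a)
s,_=shot('scene');cv2.imwrite('pics/s9.png',np.hstack([a[:,:],]) )
```

```text
[615.   -19.39 348.97] [ 1.35 -0.22  0.23]
```

View pics/w9.png

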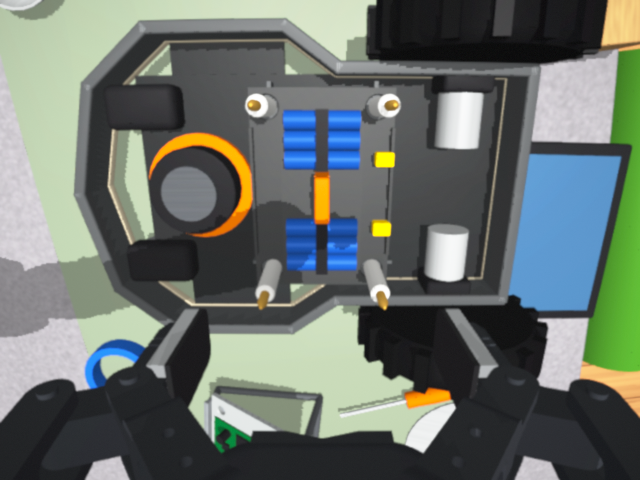

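Ten pictures viewed, so I'll work numerically from here. This last one shows the battery deck seated: the packs and handle are centred, all four pillars come through its holes, and the yellow sockets face the rear.

```bash
cat >> h.py <<'E'
def goto(O,yaw,tilt,zg,standoffs):
    R=Rn.from_euler('ZY',[yaw,-tilt],degrees=True).as_matrix();Rt=np.c_[np.cross(R[:,0],-R[:,2]),R[:,0],-R[:,2]];t=tool()
    g=np.array(O)+zg*R[:,2];print('turn',np.degrees(Rn.from_matrix(Rt@t[:3,:3].T).as_rotvec()),'now',t[:3,3])
    for d in standoffs: p=g-Rt[:,2]*(d-19);print(d,'TCP',p,'delta',p-t[:3,3])
E
python3 - <<'E'
from h import *
z=np.load('w9.npz');c=(z['K'],float(z['k']),z['P']);a=z['im'];P=[]
for x,y in [(258,104),(391,104),(263,299),(381,299)]:
    b=max(blobs(a,(10,80,40),(32,255,255),10,(x-16,y-16,x+17,y+17))[0],key=lambda q:q[0]);print(b[:2]);P.append(b[1])
for zz in (165,168,171): print(zz,*fit2(onz(c,P,zz)))
goto([484.34,-402.77,78.5],-10.67,30,36,(90,0))
E
```

```text
(np.int32(109), array([253.52, 104.82]))
(np.int32(112), array([391.31, 104.71]))
(np.int32(161), array([262.6 , 300.09]))
(np.int32(163), array([381.95, 300.67]))
165 [615.28 -20.05] -5.348800091414408 [0.79 0.94 0.68 1.21] 1.0088253274523726
168 [615.33 -19.34] -5.348800091414404 [0.21 0.36 0.25 0.32] 0.9995606736038117
171 [615.39 -18.62] -5.348800091414399 [1.08 1.04 1.17 0.67] 0.9902960197552503
turn [ -4.05 -28.96  -5.26] now [618.28 -18.85 353.59]
90 TCP [ 431.77 -392.86  171.16] delta [-186.52 -374.01 -182.42]
0 TCP [ 475.99 -401.2    93.22] delta [-142.3  -382.35 -260.37]
```

Call:
move_arm --plan '[[[-24,-47,0],[0,0,0],1],[[-24,-47,0],[-0.8,-5.8,-1.05],1],[[-24,-47,0],[-0.8,-5.8,-1.05],1],[[-24,-47,0],[-0.8,-5.8,-1.05],1],[[-24,-47,-20],[-0.8,-5.8,-1.05],1],[[-24,-47,-40],[-0.8,-5.8,-1.05],1],[[-24,-47,-40],[0,0,0],1],[[-18,-45,-40],[0,0,0],1],[[0,0,-42],[0,0,0],1],[[0,0,0],[0,0,0],1]]'

```text
clock: 16.45
eef_pos: [444.0, -354.6, 214.9]
tool_rot: [2.644, -0.026, 1.394]
force: [0.1, -0.2, 0.3]
width: 85.4
gripper_force: 0.0
```

Call:
move_arm --plan '[[[0,0,0],[0,0,0],1],[[0,0,0],[0,0,0],1]]'

```text
clock: 16.7
eef_pos: [445.5, -354.8, 217.1]
tool_rot: [2.64, -0.022, 1.397]
force: [0.4, -0.8, 0.0]
width: 85.5
gripper_force: 0.0
```

Run:
```python
from h import *
s=status.read_state();print(s['qpos'],s['force'],s['tool_rot'])
a,c=shot('wrist');np.savez('w10.npz',im=a,K=c[0],k=c[1],P=c[2])
R=Rn.from_euler('ZY',[-10.67,-30],degrees=True).as_matrix();O=np.array([484.34,-402.77,78.5])
pr=proj(c,holes(6)@R.T+O);print(pr)
for r in (16,20): print(refine(a,pr,r))
for p in pr:
    x,y=int(p[0]),int(p[1]);g=cv2.cvtColor(a,cv2.COLOR_BGR2GRAY)[y-18:y+19:3,x-18:x+19:3];print(g)
```

```text
[ 1.04  0.43 -0.32  2.15 -0.77  0.23  1.32] [ 0.39 -0.85  0.  ] [ 2.64 -0.02  1.4 ]
[[211.16 167.97]
 [362.78 168.03]
 [227.19 371.51]
 [356.85 373.67]]
[[210.75 168.    19.25  20.25]
 [362.12 168.25  19.5   20.25]
 [226.5  371.75  15.25  12.25]
 [356.   373.75  15.75  12.75]]
[[210.75 168.    19.25  20.25]
 [362.   168.38  19.75  20.5 ]
 [226.75 371.75  14.75  11.75]
 [356.38 373.88  14.5   12.  ]]
[[135 135 136 135 135 136 136 137 136 137 137 137 138]
 [137 136 136 136 136 136 136 136 136 137 138 137 137]
 [135 135 136 136 136 135 137 136 136 136 138 137 137]
 [136 136 135 137 131 115 113 131 136 135 137 136 137]
 [135 135 137 125  90 103  97  85 118 136 138 137 137]
 [137 136 135 102 102 104 105  95  79 132 137 137 138]
 [136 136 135  93 105 106 106 104  74 115 137 137 138]
 [137 135 137 104 104 105 105 106  80 113 138 137 137]
 [136 136 132 131  95 106 105 102  85 131 137 138 137]
 [136 136 136 135 126  94  98  99 119 137 136 137 138]
 [136 136 136 135 136 134 130 134 137 137 136 137 138]
 [136 136 136 136 136 135 136 136 136 137 136 137 137]
 [136 135 136 135 135 136 135 136 135
[... 1466 characters left out ...]
50  49  48  49  48  49  48  92 136 136]
 [ 49  50  50  51  50  49  49  48  49  47  92 135 135]
 [123 123 121 120 121 121 121 121 109 109 124 135 135]
 [135 135 134 135 134 134 134 134 135 134 136 134 135]
 [135 134 135 134 128 112 110 109 132 135 134 135 135]
 [135 135 135 129 107 106 105  83  90 134 134 134 134]
 [136 135 135 120 105 106  98  78  64 129 135 134 134]
 [135 135 134 131  86  76  69  58  76 132 134 134 133]
 [134 134 134 134 125  92  78  93 121 134 134 133 133]
 [134 133 134 133 133 131 130 132 134 134 134 133 132]
 [133 134 134 134 134 134 134 133 134 133 134 133 130]
 [133 134 134 134 133 134 133 134 133 133 133 133 131]
 [131 130 130 131 131 131 130 131 130 132 132 131 121]]
```

```bash
cat > b.py <<'E'
from h import *
import sys
R0,O=None,None
if __name__=='__main__':
    z=np.load('w10.npz');c=(z['K'],float(z['k']),z['P'])
    px=np.array([(210.75,168),(362.1,168.3),(226.6,371.75),(356.2,373.8)])
    T,e=pnp(c,holes(6),px);yaw=np.degrees(np.arctan2(T[1,0],T[0,0]));print(e,T[:3,3],yaw,np.degrees(np.arccos(T[2,2])))
    T,e=pnp(c,holes(5),px);print(T[:3,3]);np.save('TBo.npy',T)
E
python3 b.py; python3 -c "
from h import *
T=np.load('TBo.npy');goto(T[:3,3],np.degrees(np.arctan2(T[1,0],T[0,0])),30,36,(90,0));print(status.read_state()['qpos'])"
```

```text
[0.1  0.08 0.07 0.01] [ 484.01 -402.89   78.06] -10.713483723171263 29.8951011423892
[ 483.52 -402.8    78.93]
turn [-1.5  -1.03 -0.76] now [ 445.33 -354.9   217.04]
90 TCP [ 430.96 -392.85  171.59] delta [-14.38 -37.95 -45.44]
0 TCP [ 475.17 -401.22   93.65] delta [  29.84  -46.31 -123.39]
[ 1.04  0.43 -0.32  2.15 -0.77  0.23  1.32]
```

Call:
move_arm --plan '[[[0,-20,0],[0,0,0],1],[[0,-18,0],[0,0,0],1],[[0,0,0],[0,0,0],1]]'

```text
clock: 17.12
eef_pos: [444.7, -395.0, 216.4]
tool_rot: [2.641, -0.022, 1.393]
force: [0.6, -0.0, -0.0]
width: 85.4
gripper_force: 0.0
```

```bash
python3 -c "
from h import *
T=np.load('TBo.npy');goto(T[:3,3],np.degrees(np.arctan2(T[1,0],T[0,0])),30,36,(90,0));print(status.read_state()['qpos'])"
```

```text
turn [-1.49 -1.06 -0.56] now [ 444.68 -395.02  216.38]
90 TCP [ 430.96 -392.85  171.59] delta [-13.72   2.17 -44.79]
0 TCP [ 475.17 -401.22   93.65] delta [  30.49   -6.2  -122.73]
[ 1.06  0.47 -0.27  2.07 -0.73  0.3   1.33]
```

Call:
move_arm --plan '[[[0,-0.6,-25],[-1.5,-1.1,-0.6],1],[[0,0,-23],[0,0,0],1],[[1,0,-22],[0,0,0],1],[[0,0,0],[0,0,0],1],[[0,0,0],[0,0,0],1],[[0,0,0],[0,0,0],1]]'

```text
clock: 17.88
eef_pos: [449.5, -400.7, 166.6]
tool_rot: [2.638, -0.024, 1.398]
force: [-0.8, -0.1, 0.8]
width: 85.4
gripper_force: 0.0
```

```bash
python3 -c "
from h import *
T=np.load('TBo.npy');goto(T[:3,3],np.degrees(np.arctan2(T[1,0],T[0,0])),30,36,(60,0));print(status.read_state()['qpos'])"
```

```text
turn [-1.58 -0.85 -0.84] now [ 449.5  -400.74  166.56]
60 TCP [ 445.69 -395.64  145.61] delta [ -3.81   5.1  -20.95]
0 TCP [ 475.17 -401.22   93.65] delta [ 25.67  -0.47 -72.91]
[ 1.03  0.56 -0.23  2.1  -1.1   0.23  1.73]
```

```bash
cat > k.py <<'E'
from h import *
from scipy.optimize import least_squares
import itertools
D=[([1.112,.628,.038,1.517,-.027,.996,-.02],[248.8,-600.5,231.3],[-3.14,0,.393]),
([.81,.45,-.3,1.52,.14,1.19,.48],[465.1,-363.1,344.7],[-3.141,0,1.565]),
([.21,.47,-.38,1.34,.17,1.37,-.18],[615.5,-15,404.6],[-3.141,.002,1.563]),
([-.5,.54,-.45,1.29,.23,1.36,-.95],[492.1,417.3,383.7],[3.141,.002,1.563]),
([-.95,.56,-.07,1.98,.94,.60,-1.92],[459.3,395.4,186.5],[2.658,.007,1.457]),
([-.86,.41,-.15,1.85,.77,.79,-1.64],[488.5,387.7,303.1],[2.621,.003,1.455]),
([.18,.53,-.31,1.52,.18,1.12,-.26],[615.6,-24.6,299.6],[-3.138,.005,1.472]),
([1.04,.43,-.32,2.15,-.77,.23,1.32],[445.5,-354.8,217.1],[2.64,-.022,1.397]),
([1.06,.47,-.27,2.07,-.73,.30,1.33],[444.7,-395,216.4],[2.641,-.022,1.393]),
([1.03,.56,-.23,2.1,-1.1,.23,1.73],[449.5,-400.7,166.6],[2.638,-.024,1.398])]
def fk(q,p,s):
    b,d1,d3,d5,d7,a3,a4,c7=p
    e=lambda ax,v:Rn.from_euler(ax,v).as_matrix()
    R=e('z',b+s[0]*q[0])@e('y',q[1]);x=np.array([0,0,d1.item() if hasattr(d1,'item') else d1])
    R=R@e('z',s[1]*q[2]);x=x+R@[a3,0,d3]
    R=R@e('y',q[3])@e('z',s[2]*q[4]);x=x+R@[a4,0,d5]
    R=R@e('y',q[5])@e('z',s[3]*q[6]+c7);x=x+R@[0,0,d7]
    return R,x
def res(p,s):
    o=[]
    for q,x,r in D:
        R,y=fk(q,p,s);R0=Rn.from_euler('xyz',r).as_matrix()
        o+=list((y-x)/5)+list(Rn.from_matrix(R@R0.T).as_rotvec()*100)
    return o
def fit():
    best=None
    for s in itertools.product((1,-1),repeat=4):
        for b,c in itertools.product((0,1.57,3.14,-1.57),(0,1.57,3.14,-1.57)):
            f=least_squares(res,[b,350,400,380,250,0,0,c],args=(s,),max_nfev=40)
            if best is None or f.cost<best[0]: best=(f.cost,s,f.x)
    return best
if __name__=='__main__':
    c,s,p=fit();print(c,s,p);print(np.abs(np.array(res(p,s)).reshape(-1,6)).max(1));np.savez('fk.npz',s=s,p=p)
E
time timeout 500 python3 k.py
```

```text
15.13174621431655 (-1, -1, -1, -1) [ -0.04 299.02 588.73 383.74 347.73 -18.3    0.5    1.54]
[1.34 0.43 0.66 0.41 1.44 1.87 0.6  2.08 1.53 2.02]
real	0m57.860s
user	0m57.702s
sys	0m0.125s
```

```bash
cat > ik.py <<'E'
from k import *
z=np.load('fk.npz');S,PP=z['s'],z['p']
LO=np.array([-3.06,-.37,-1.25,.18,-1.1,.23,-2.94]);HI=np.array([3.06,2.12,1.32,2.47,4.24,1.98,2.94])
def err(q,x,R0):
    R,y=fk(q,PP,S);return np.r_[(y-x)/100,Rn.from_matrix(R@R0.T).as_rotvec()*3]
def solve(q0,x,R0,q3=None,reg=1e-3):
    q0=np.array(q0,float)
    f=lambda q:np.r_[err(q,x,R0),reg*(q-q0),[] if q3 is None else [10*(q[2]-q3)]]
    r=least_squares(f,np.clip(q0,LO+1e-4,HI-1e-4),bounds=(LO,HI));return r.x,np.abs(err(r.x,x,R0)).max()
def toolR(yaw,tilt):
    R=Rn.from_euler('ZY',[yaw,-tilt],degrees=True).as_matrix();return np.c_[np.cross(R[:,0],-R[:,2]),R[:,0],-R[:,2]]
E
python3 - <<'E'
from ik import *
# replay checks: from pose i to pose i+1 stepwise
for i in range(len(D)-1):
    q=np.array(D[i][0]);x0,R0=fk(q,PP,S)[1],fk(q,PP,S)[0];x1=np.array(D[i+1][1]);R1=Rn.from_euler('xyz',D[i+1][2]).as_matrix()
    w=Rn.from_matrix(R1@R0.T).as_rotvec()
    for k in range(1,11): q,e=solve(q,x0+(x1-x0)*k/10,Rn.from_rotvec(w*k/10).as_matrix()@R0)
    print(i,'pred',q,round(e,3),'real',np.array(D[i+1][0]))
q0=[1.03,.56,-.1,2.1,-1,.4,1.73]
for nm,x in (('grasp',[475,-401,94]),('stand',[445.7,-395.6,145.6])):
    for q3 in (-.3,-.2,-.1,0,.1,.2,.3,.5,.7): print(nm,q3,*solve(q0,np.array(x),toolR(-10.7,30),q3))
E
```

```text
0 pred [ 0.82  0.46 -0.31  1.52  0.14  1.19  0.48] 0.0 real [ 0.81  0.45 -0.3   1.52  0.14  1.19  0.48]
1 pred [ 0.19  0.47 -0.36  1.34  0.17  1.36 -0.17] 0.0 real [ 0.21  0.47 -0.38  1.34  0.17  1.37 -0.18]
2 pred [-0.52  0.54 -0.42  1.29  0.22  1.36 -0.94] 0.0 real [-0.5   0.54 -0.45  1.29  0.23  1.36 -0.95]
3 pred [-0.99  0.55  0.01  1.98  0.9   0.55 -1.86] 0.0 real [-0.95  0.56 -0.07  1.98  0.94  0.6  -1.92]
4 pred [-0.83  0.42 -0.17  1.84  0.78  0.78 -1.63] 0.0 real [-0.86  0.41 -0.15  1.85  0.77  0.79 -1.64]
5 pred [ 0.22  0.54 -0.38  1.52  0.22  1.13 -0.3 ] 0.0 real [ 0.18  0.53 -0.31  1.52  0.18  1.12 -0.26]
6 pred [ 1.12  0.45 -0.42  2.14 -0.62  0.23  1.18] 0.0 real [ 1.04  0.43 -0.32  2.15 -0.77  0.23  1.32]
7 pred [ 1.08  0.47 -0.28  2.07 -0.73  0.32  1.33] 0.0 real [ 1.06  0.47 -0.27  2.07 -0.73  0.3   1.33]
8 pred [ 1.08  0.57 -0.28  2.1  -1.01  0.23  1.66] 0.0 real [ 1.03  0.56 -0.23  2.1  -1.1   0.23  1.73]
grasp -0.3 [ 1.08  0.71 -0.3   2.04 -1.1   0.23  1.78] 0.2695638398100073
grasp -0.2 [ 0.98  0.69 -0.2   2.03 -1.1   0.23  1.73] 0.1883620880064198
grasp -0.1 [ 0.8
[... 457 characters left out ...]
-1.1   0.75  1.58] 0.6986878262296814
stand -0.3 [ 1.11  0.6  -0.3   2.11 -1.1   0.23  1.77] 0.13716286610424758
stand -0.2 [ 1.01  0.58 -0.2   2.11 -1.1   0.23  1.73] 0.1330842623031558
stand -0.1 [ 0.94  0.57 -0.1   2.09 -1.1   0.29  1.72] 0.16862150672183698
stand 0 [ 0.87  0.57 -0.    2.08 -1.1   0.35  1.71] 0.20496193850736055
stand 0.1 [ 0.8   0.57  0.1   2.06 -1.1   0.4   1.71] 0.24250157003546652
stand 0.2 [ 0.73  0.57  0.2   2.05 -1.1   0.46  1.7 ] 0.28166235425057184
stand 0.3 [ 0.66  0.57  0.3   2.04 -1.1   0.52  1.69] 0.32289244446462484
stand 0.5 [ 0.53  0.6   0.5   2.01 -1.1   0.63  1.67] 0.4135199423331468
stand 0.7 [ 0.4   0.63  0.7   1.98 -1.1   0.75  1.65] 0.518430258076137
```

Run:
```python
from ik import *
rng=np.random.default_rng(0);F=Rn.from_euler('z',np.pi).as_matrix()
for nm,x,R in (('grasp',[475,-401,94],toolR(-10.7,30)),('graspF',[475,-401,94],toolR(-10.7,30)@F)):
    sol=[]
    for i in range(60):
        q,e=solve(rng.uniform(LO,HI),np.array(x),R,reg=1e-6)
        if e<.02 and not any(np.abs(q-s[0]).max()<.15 for s in sol): sol.append((q,e))
    for q,e in sorted(sol,key=lambda s:s[0][2]): print(nm,q,e)
# best partial: least rotation error when tilt reduced
for tilt in (20,24,26,28,30):
    for yaw in (-10.7,):
        print(tilt,min((solve([1,.6,q3,2.05,-1,.3,1.7],np.array([475,-401,94]),toolR(yaw,tilt),q3)[::-1]+(q3,) for q3 in np.arange(-.5,.3,.05)),key=lambda r:r[0]))
```

```text
grasp [ 1.48  1.04 -1.2   2.14  1.78  0.63 -1.02] 6.616573955398053e-12
grasp [ 1.42  0.94 -1.03  2.14  1.84  0.46 -1.1 ] 1.1644715414149686e-10
grasp [ 1.32  0.84 -0.8   2.14  2.    0.26 -1.31] 5.6546696214354595e-11
grasp [ 0.96  0.71 -0.18  2.14  4.23  0.23  2.68] 5.322668132175321e-09
graspF [ 1.47  1.01 -1.15  2.14  1.79  0.58  2.1 ] 1.0385292625869624e-12
graspF [ 1.31  0.84 -0.79  2.14  2.01  0.26  1.83] 8.491326752846362e-11
graspF [ 0.97  0.71 -0.19  2.14  4.22  0.23 -0.45] 3.02282676208356e-10
20 (np.float64(1.4776070484397157e-07), array([ 0.72,  0.68,  0.1 ,  2.02, -1.05,  0.31,  1.59]), np.float64(0.09999999999999987))
24 (np.float64(0.0698852768076494), array([ 0.83,  0.68, -0.05,  2.04, -1.1 ,  0.23,  1.67]), np.float64(-0.0500000000000001))
26 (np.float64(0.10862844627266856), array([ 0.88,  0.68, -0.1 ,  2.04, -1.1 ,  0.23,  1.69]), np.float64(-0.10000000000000009))
28 (np.float64(0.142641802455509), array([ 0.93,  0.69, -0.15,  2.04, -1.1 ,  0.23,  1.71]), np.float64(-0.15000000000000008))
30 (np.float64(0.18836209443958807), array([ 0.98,  0.69, -0.2 ,  2.03, -1.1 ,  0.23,  1.73]), np.float64(-0.20000000000000007))
```

```bash
cat > sim.py <<'E'
from ik import *
b,d1,d3,d5,d7,a3,a4,c7=PP
def rz(a):c,s=np.cos(a),np.sin(a);return np.array([[c,-s,0],[s,c,0],[0,0,1.]])
def ry(a):c,s=np.cos(a),np.sin(a);return np.array([[c,0,s],[0,1,0],[-s,0,c]])
def fkj(q):
    ez,ey=np.array([0,0,1.]),np.array([0,1.,0]);ax=[];pt=[];x=np.array([0,0,d1])
    ax.append(-ez);pt.append(x);R=rz(b-q[0]);ax.append(R@ey);pt.append(x);R=R@ry(q[1])
    ax.append(-R@ez);pt.append(x);R=R@rz(-q[2]);x=x+R@[a3,0,d3]
    ax.append(R@ey);pt.append(x);R=R@ry(q[3]);ax.append(-R@ez);pt.append(x);R=R@rz(-q[4]);x=x+R@[a4,0,d5]
    ax.append(R@ey);pt.append(x);R=R@ry(q[5]);ax.append(-R@ez);pt.append(x);R=R@rz(c7-q[6]);x=x+R@[0,0,d7]
    J=np.array([np.r_[np.cross(a,x-p)/100,a*3] for a,p in zip(ax,pt)]).T
    return R,x,J
def go(q,x1,R1,marg=.04):
    """least-norm steps to a pose; returns q, ok (limits, tracking)"""
    R0,x0,_=fkj(q);w=Rn.from_matrix(R1@R0.T).as_rotvec()
    n=int(max(np.linalg.norm(x1-x0)/45,np.degrees(np.linalg.norm(w))/8,1))+1
    for k in range(1,n+1):
        xt=x0+(x1-x0)*k/n;Rt=Rn.from_rotvec(w*k/n).as_matrix()@R0
        for _ in range(2):
            R,x,J=fkj(q);e=np.r_[(xt-x)/100,Rn.from_matrix(Rt@R.T).as_rotvec()*3]
            dq=J.T@np.linalg.solve(J@J.T+1e-4*np.eye(6),e);
            if np.abs(dq).max()>.5: return q,False,n
            q=q+dq
        if (q<LO+marg).any() or (q>HI-marg).any(): return q,False,n
    return q,True,n
E
cat > search.py <<'E'
from sim import *
import time
rng=np.random.default_rng(1);q0=np.array(status.read_state()['qpos']);print(q0)
R,x,_=fkj(q0);print(x,tool()[:3,3])
q1,ok,n=go(q0,np.array([455,-390,320.]),toolR(-10.7,20),0.0);q1,ok2,_=go(q1,np.array([455,-390,330.]),toolR(-10.7,0),0.0);print('up',q1,ok,ok2)
best=[];t0=time.time();S_=np.array([455,-392,330.])
HOV=np.array([445.7,-395.6,165.]);GR=np.array([475,-401,94.])
while time.time()-t0<400:
    q=q1;W=[];N=0;ok=True
    for _ in range(rng.integers(1,4)):
        r,az,zz=rng.uniform(450,680),np.radians(rng.uniform(-75,40)),rng.uniform(320,430)
        yaw=rng.uniform(-110,110);rv=rng.uniform(-50,50,2)
        xw=np.array([r*np.cos(az),r*np.sin(az),zz]);Rw=Rn.from_rotvec([*np.radians(rv),0]).as_matrix()@rz(np.radians(yaw))@toolR(0,0)
        q,ok,n=go(q,xw,Rw);N+=n;W.append(np.round([*xw,*rv,yaw]));
        if not ok: break
    if not ok: continue
    for xx,RR in ((S_,toolR(-10.7,15)),(HOV,toolR(-10.7,30)),(GR,toolR(-10.7,30))):
        if ok: q,ok,n=go(q,xx,RR);N+=n
    if not ok: continue
    qg=q
    for xx,RR in ((GR+[0,0,200],toolR(-10.7,30)),(GR+[0,0,220],toolR(-8,0)),(np.array([615,-19,320.]),toolR(-5.3,0)),(np.array([615,-19,180.]),toolR(-5.3,0))):
        if ok: q,ok,_=go(q,xx,RR)
    best.append((not ok,N,W,qg,q));
best.sort(key=lambda b:b[:2]);print(len(best))
for b_ in best[:6]: print(b_[0],b_[1],[list(w) for w in b_[2]],b_[3],b_[4])
E
timeout 560 python3 search.py
```

```text
[ 1.03  0.56 -0.23  2.1  -1.1   0.23  1.73]
[ 453.99 -403.38  166.53] [ 449.5  -400.74  166.56]
up [ 0.39  0.5   0.47  1.52 -0.24  1.18  0.72] True True
0
```

Run:
```python
from ik import *
q0=status.read_state()['qpos']
R=Rn.from_euler('ZY',[-10.71,-30],degrees=True).as_matrix();O=np.load('TBo.npy')[:3,3]
def tl(al):
    Rt=np.c_[np.cross(R[:,0],-R[:,2]),R[:,0],-R[:,2]];return Rn.from_rotvec(R[:,0]*np.radians(al)).as_matrix()@Rt
for al in range(-30,31,5):
    o=[]
    for d in (60,0):
        Rt=tl(al);x=O+36*R[:,2]-Rt[:,2]*(d-19)
        o.append(min((solve([1,.6,q3,2.05,-1,.3,1.7],x,Rt,q3)[::-1] for q3 in np.arange(-.5,.3,.1)),key=lambda r:r[0]))
    print(al,*[(round(e,3),q) for e,q in o])
```

```text
-30 (np.float64(0.0), array([ 0.76,  0.69, -0.5 ,  2.39,  2.21,  0.86, -2.03])) (np.float64(0.0), array([ 0.81,  0.81, -0.5 ,  2.32,  2.29,  0.9 , -2.03]))
-25 (np.float64(0.0), array([ 0.85,  0.65, -0.5 ,  2.37,  2.28,  0.71, -2.  ])) (np.float64(0.0), array([ 0.87,  0.78, -0.5 ,  2.31,  2.36,  0.77, -2.01]))
-20 (np.float64(0.0), array([ 0.93,  0.63, -0.5 ,  2.35,  2.36,  0.56, -1.99])) (np.float64(0.0), array([ 0.93,  0.76, -0.5 ,  2.29,  2.43,  0.64, -2.01]))
-15 (np.float64(0.0), array([ 1.01,  0.61, -0.5 ,  2.31,  2.44,  0.41, -1.99])) (np.float64(0.0), array([ 1.  ,  0.75, -0.5 ,  2.26,  2.5 ,  0.5 , -2.01]))
-10 (np.float64(0.0), array([ 1.08,  0.61, -0.5 ,  2.27,  2.55,  0.27, -2.02])) (np.float64(0.0), array([ 1.05,  0.74, -0.5 ,  2.23,  2.59,  0.37, -2.04]))
-5 (np.float64(0.2), array([ 0.91,  0.55, -0.1 ,  2.11, -1.1 ,  0.23,  1.69])) (np.float64(0.0), array([ 1.11,  0.74, -0.5 ,  2.19,  2.72,  0.23, -2.11]))
0 (np.float64(0.133), array([ 1.01,  0.58, -0.2 ,  2.11, -1.1 ,  0.23,  1.73])) (np.float64(0.189), array([ 0.98,  0.7 , -0.2 ,  2.03, -1.1 ,  0.23,  1.73]))
5 (np.f
[... 224 characters left out ...]
 ])) (np.float64(0.0), array([ 1.17,  0.77, -0.4 ,  2.04, -1.08,  0.24,  1.82]))
15 (np.float64(0.0), array([ 1.08,  0.67, -0.1 ,  1.98, -1.  ,  0.61,  1.77])) (np.float64(0.0), array([ 1.14,  0.78, -0.3 ,  1.98, -1.01,  0.41,  1.77]))
20 (np.float64(0.0), array([ 0.93,  0.72,  0.2 ,  1.91, -1.08,  0.88,  1.86])) (np.float64(0.0), array([ 1.11,  0.8 , -0.2 ,  1.93, -0.98,  0.58,  1.76]))
25 (np.float64(0.0), array([ 0.96,  0.76,  0.2 ,  1.84, -1.03,  0.99,  1.82])) (np.float64(0.0), array([ 0.95,  0.82,  0.1 ,  1.87, -1.09,  0.86,  1.87]))
30 (np.float64(0.0), array([ 1.04,  0.8 ,  0.1 ,  1.76, -0.93,  1.05,  1.75])) (np.float64(0.0), array([ 0.91,  0.87,  0.2 ,  1.8 , -1.08,  1.03,  1.87]))
```

```bash
cat > al.py <<'E'
from sim import *
R=Rn.from_euler('ZY',[-10.71,-30],degrees=True).as_matrix();O=np.load('TBo.npy')[:3,3]
def tl(al,R=R):
    Rt=np.c_[np.cross(R[:,0],-R[:,2]),R[:,0],-R[:,2]];return Rn.from_rotvec(R[:,0]*np.radians(al)).as_matrix()@Rt
def tcp(al,d,zg=38): Rt=tl(al);return O+zg*R[:,2]-Rt[:,2]*(d-19)
def rel(x,Rt):
    t=tool();print('shift',x-t[:3,3],'turn',np.degrees(Rn.from_matrix(Rt@t[:3,:3].T).as_rotvec()))
E
python3 - <<'E'
from al import *
q0=np.array(status.read_state()['qpos'])
for al in (14,17,20):
    q=q0
    for x,Rt in ((tcp(al,80),tl(al)),(tcp(al,0),tl(al)),(tcp(al,0)+[0,0,200],tl(al)),(np.array([615,-19,330.]),tl(al,rz(np.radians(-5.3)))),(np.array([615,-19,180.]),tl(al,rz(np.radians(-5.3))))):
        q,ok,n=go(q,x,Rt,-.02);print(al,ok,q)
rel(tcp(17,80),tl(17));print(tcp(17,0)-tcp(17,80))
E
```

```text
14 True [ 1.13  0.63 -0.15  1.99 -0.94  0.59  1.71]
14 True [ 1.11  0.76 -0.25  2.   -1.08  0.42  1.83]
14 True [ 0.97  0.46 -0.01  1.82 -0.76  0.84  1.35]
14 True [ 0.08  0.5   0.09  1.49 -0.31  1.19  0.19]
14 True [ 0.1   0.64  0.06  1.69 -0.37  0.87  0.3 ]
17 True [ 1.14  0.66 -0.13  1.94 -0.9   0.67  1.68]
17 True [ 1.11  0.78 -0.22  1.96 -1.03  0.5   1.79]
17 True [ 1.    0.48 -0.04  1.79 -0.75  0.9   1.35]
17 True [ 0.13  0.51  0.05  1.5  -0.34  1.2   0.22]
17 True [ 0.15  0.65  0.02  1.69 -0.4   0.88  0.34]
20 True [ 1.15  0.68 -0.12  1.9  -0.87  0.74  1.67]
20 True [ 1.11  0.79 -0.2   1.93 -0.98  0.58  1.76]
20 True [ 1.02  0.5  -0.05  1.76 -0.75  0.95  1.36]
20 True [ 0.17  0.51  0.02  1.5  -0.38  1.21  0.26]
20 True [ 0.19  0.66 -0.01  1.69 -0.44  0.89  0.39]
shift [-16.62 -10.63  -4.21] turn [12.97 -3.59  7.52]
[ 41.93  15.87 -66.25]
```

Run:
```python
from al import *
rel(tcp(20,80),tl(20));print(tcp(20,0)-tcp(20,80))
```

```text
shift [-16.69 -13.7   -5.09] turn [15.54 -4.07  8.99]
[ 42.02  19.9  -65.1 ]
```

Call:
move_arm --plan '[[[-5,-4,0],[5.2,-1.36,3],1],[[-6,-5,0],[5.2,-1.36,3],1],[[-5.7,-4.7,-5],[5.2,-1.36,3],1],[[0,0,0],[0,0,0],1],[[0,0,0],[0,0,0],1],[[0,0,0],[0,0,0],1]]'

```text
clock: 18.62
eef_pos: [433.5, -412.6, 161.7]
tool_rot: [2.591, -0.302, 1.567]
force: [0.4, -0.6, 0.3]
width: 85.7
gripper_force: 0.0
```

Run:
```python
from al import *
print(status.read_state()['qpos']);rel(tcp(20,80),tl(20));rel(tcp(20,0),tl(20))
a,c=shot('wrist');np.savez('w11.npz',im=a,K=c[0],k=c[1],P=c[2])
pr=proj(c,holes(6)@R.T+O-1*R[:,2]);print(pr);ins=[i for i,p in enumerate(pr) if 20<p[0]<620 and 20<p[1]<460];print(ins,refine(a,pr[ins],16))
```

```text
[ 1.13  0.69 -0.12  1.89 -0.89  0.73  1.68]
shift [-0.69 -1.87 -0.22] turn [-0.07  0.   -0.16]
shift [ 41.33  18.03 -65.33] turn [-0.07  0.   -0.16]
[[238.32 133.05]
 [405.45 133.15]
 [235.85 396.73]
 [407.37 396.99]]
[0, 1, 2, 3] [[238.38 133.    21.5   21.25]
 [405.5  133.5   20.75  21.25]
 [236.   397.     0.     0.  ]
 [407.25 397.    21.75  22.25]]
```

Call:
move_arm --plan '[[[-0.7,-1.9,0],[0,0,0],1],[[10.5,5,-16.3],[0,0,0],1],[[10.5,5,-16.3],[0,0,0],1],[[10.5,5,-16.3],[0,0,0],1],[[10.5,4.9,-16.3],[0,0,0],1],[[0,0,0],[0,0,0],1],[[0,0,0],[0,0,0],1],[[0,0,0],[0,0,0],1]]'

```text
clock: 19.68
eef_pos: [473.6, -397.3, 96.3]
tool_rot: [2.591, -0.301, 1.564]
force: [-0.3, -0.2, 0.1]
width: 85.1
gripper_force: 0.0
```

Run:
```python
from al import *
print(status.read_state()['qpos']);rel(tcp(20,0),tl(20))
```

```text
[ 1.1   0.8  -0.19  1.9  -0.99  0.58  1.76]
shift [1.25 2.75 0.03] turn [ 0.01 -0.03  0.  ]
```

Call:
move_arm --plan '[[[1,2.5,0],[0,0,0],1],[[0,0,0],[0,0,0],0],[[0,0,0],[0,0,0],0],[[0,0,0],[0,0,0],0],[[0,0,0],[0,0,0],0],[[0,0,0],[0,0,0],0],[[0,0,0],[0,0,0],0]]'

```text
clock: 20.55
eef_pos: [474.9, -394.3, 96.0]
tool_rot: [2.591, -0.302, 1.564]
force: [-2.6, -0.5, 5.9]
width: 35.0
gripper_force: 60.8
```

Gripped at about 35 mm, which matches the 36 mm heat sink. Lifting straight up.

Call:
move_arm --plan '[[[0,0,6],[0,0,0],0],[[0,0,15],[0,0,0],0],[[0,0,35],[0,0,0],0],[[0,0,40],[0,0,0],0],[[0,0,40],[0,0,0],0],[[0,0,40],[0,0,0],0],[[0,0,40],[0,0,0],0],[[0,0,14],[0,0,0],0],[[0,0,0],[0,0,0],0]]'

```text
clock: 21.68
eef_pos: [474.7, -393.5, 325.8]
tool_rot: [2.592, -0.301, 1.565]
force: [0.1, -0.5, -3.8]
width: 35.1
gripper_force: 61.0
```

Run:
```python
from al import *
s=status.read_state();print(s['qpos'],s['force'],s['width'])
t=tool()
a,c=shot('wrist');np.savez('w12.npz',im=a,K=c[0],k=c[1],P=c[2])
# deck pose expected in tool frame from grasp
Ot=O;x=tcp(20,0)-O;pr=proj(c,holes(6)@R.T+t[:3,3]-x);print(pr)
f=refine(a,pr,16);print(f)
rel(np.array([615.2,-19.3,330]),tl(20,rz(np.radians(-5.33))))
```

```text
[ 0.99  0.47 -0.02  1.73 -0.75  0.98  1.32] [ 0.08 -0.48 -3.75] 35.05720941851322
[[202.72 135.88]
 [442.36 135.89]
 [200.23 513.21]
 [444.43 513.64]]Traceback (most recent call last):
  File "<stdin>", line 7, in <module>
  File "h.py", line 36, in refine
    x,y=int(round(x)),int(round(y));p=cv2.resize(g[y-r:y+r+1,x-r:x+r+1],None,fx=4,fy=4,interpolation=cv2.INTER_CUBIC)
                                      ~~~~~~~~~~^^^^^^^^^^^^^^^^^^^^^^^^^^^^^^^^^^^^^^^^^^^^^^^^^^^^^^^^^^^^^^^^^^^^^
cv2.error: OpenCV(4.12.0) /io/opencv/modules/imgproc/src/resize.cpp:4208: error: (-215:Assertion failed) !ssize.empty() in function 'resize'
```

```bash
cat >> al.py <<'E'
# nominal deck pose in the tool frame (board deck as gripped)
TD=np.eye(4);TD[:3,:3]=tl(20).T@R;TD[:3,3]=tl(20).T@(O-tcp(20,0))
E
python3 - <<'E'
from al import *
z=np.load('w12.npz');c=(z['K'],float(z['k']),z['P']);a=z['im']
ct=cams.camera_params('wrist')['tool_from_camera'];Tt=c[2]@np.linalg.inv(ct)
Dk=Tt@TD;pr=proj(c,(Dk[:3,:3]@holes(6).T).T+Dk[:3,3])[:2];f=refine(a,pr,20);print(pr,f)
h=proj(c,(Dk[:3,:3]@(holes(6)-[0,0,6]).T).T+Dk[:3,3])[:2];print('bottom',h)
for p in pr: x,y=map(int,p);print(cv2.cvtColor(a,cv2.COLOR_BGR2GRAY)[y-24:y+25:4,x-24:x+25:4])
print('holes-up dist px',np.hypot(*(f[1,:2]-f[0,:2])),np.hypot(*(pr[1]-pr[0])))
# target with level deck
Rm=rz(np.radians(-5.33));Dg=np.eye(4);Dg[:3,:3]=Rm;Dg[:3,3]=[615.2,-19.3,230];G=Dg@np.linalg.inv(TD);print('tcp target',G[:3,3]);rel(G[:3,3],G[:3,:3])
q=np.array(status.read_state()['qpos']);print(go(q,G[:3,3],G[:3,:3]))
E
```

```text
[[202.38 135.92]
 [442.13 135.67]] [[203.75 135.88  29.25  25.5 ]
 [443.   137.25  27.25  27.75]]
bottom [[206.24 139.78]
 [438.27 139.54]]
[[151 151 152 151 152 152 151 152 152 153 153 153 154]
 [151 152 152 152 152 152 153 152 153 153 153 153 153]
 [152 152 152 153 152 153 153 153 153 153 154 154 153]
 [152 152 152 152 151 135 121 120 143 154 153 153 154]
 [152 152 152 148 128  74  62  67  77 122 153 154 154]
 [152 152 153 137  79 104 136 136 135 117 149 154 154]
 [153 152 152 103 108 135 136 137 136 136 123 154 154]
 [153 152 152  99 133 136 136 136 136 135 122 154 155]
 [153 153 153 108 137 136 137 137 136 135 143 153 155]
 [152 153 154 146 129 137 136 136 137 124 155 153 155]
 [153 153 153 154 144 138 137 136 128 154 156 154 155]
 [152 153 154 154 154 153 150 153 156 156 155 153 154]
 [153 153 154 154 154 155 155 156 155 156 155 154 155]]
[[161 161 163 162 163 162 162 163 162 163 162 161 160]
 [161 161 162 162 162 163 163 162 163 163 162 161 161]
 [161 162 163 162 163 164 164 163 165 164 163 161 161]
 [161 161 164 164 153 126 119 142 162 164 162 161 161]
 [161 161 164 137  73  57  59  69 102 162 163 161 161]
 [161 161 154 121 101 100  71  68  61 102 163 162 161]
 [160 161 142 128 130 129 126 130  64  83 161 162 161]
 [161 161 140 130 126 130 128 127 112  74 157 162 162]
 [161 162 152 129 131 132 126 129 118  90 164 162 161]
 [161 162 165 135 130 131 129 126  90 125 166 161 161]
 [162 162 167 163 138 132 130 125 132 167 166 162 161]
 [161 161 167 167 167 165 161 166 168 168 167 162 162]
 [161 162 167 167 167 168 167 167 169 167 167 162 162]]
holes-up dist px 239.25395111679975 239.74935853648967
tcp target [615.8  -12.83 250.15]
shift [141.52 380.33 -74.36] turn [ 4.04 29.58  5.21]
(array([ 0.15,  0.58,  0.05,  1.61, -0.43,  1.04,  0.34]), True, 10)
```

Call:
move_arm --plan '[[[6,15,0],[0,0,0],0],[[16,42,0],[0.81,5.92,1.04],0],[[18,48,0],[0.81,5.92,1.04],0],[[18,48,0],[0.81,5.92,1.04],0],[[18,48,0],[0.81,5.92,1.04],0],[[18,48,0],[0.81,5.92,1.04],0],[[18,48,-10],[0,0,0],0],[[17,48,-15],[0,0,0],0],[[12.5,35,0],[0,0,0],0],[[0,0,0],[0,0,0],0]]'

```text
clock: 22.98
eef_pos: [615.5, -6.7, 299.1]
tool_rot: [-3.139, -0.353, 1.485]
force: [0.2, -0.5, -3.4]
width: 35.3
gripper_force: 61.3
```

Call:
move_arm --plan '[[[0,0,-20],[0,0,0],0],[[0,0,0],[0,0,0],0],[[0,0,0],[0,0,0],0]]'

```text
clock: 23.35
eef_pos: [616.2, -14.1, 280.6]
tool_rot: [3.141, -0.349, 1.477]
force: [0.8, 0.3, -3.7]
width: 34.9
gripper_force: 61.3
```

```bash
cat >> al.py <<'E'
def look(n,z0=205.):
    a,c=shot('wrist');np.savez(n,im=a,K=c[0],k=c[1],P=c[2])
    ct=cams.camera_params('wrist')['tool_from_camera'];Dk=c[2]@np.linalg.inv(ct)@TD
    pr=proj(c,(Dk[:3,:3]@holes(6).T).T+Dk[:3,3])[:2];f=refine(a,pr,22)
    print('deck',Dk[:3,3],'rpy',np.degrees(Rn.from_matrix(Dk[:3,:3]).as_euler('xyz')),'\npred',pr,'\nmeas',f)
    Rm=rz(np.radians(-5.33));Dg=np.eye(4);Dg[:3,:3]=Rm;Dg[:3,3]=[615.25,-19.3,z0];G=Dg@np.linalg.inv(TD);rel(G[:3,3],G[:3,:3])
    M=np.c_[H@Rm[:2,:2].T+[615.25,-19.3],[182]*4];tp=proj(c,M)[:2];print('tips',tp)
    for x,y in tp.astype(int): print([q[:3] for q in blobs(a,(12,110,60),(32,255,255),5,(x-18,max(y-18,0),x+19,y+19))[0]])
    return a,c,Dk
E
python3 - <<'E'
from al import *
print(status.read_state()['force']);look('w13.npz')
E
```

```text
[ 0.79  0.33 -3.68]
deck [615.59 -20.55 260.49] rpy [-0.02 -0.05 -5.39] 
pred [[202.6  136.07]
 [442.42 135.87]] 
meas [[203.38 138.25  29.5   29.75]
 [440.25 138.    28.25  29.25]]
shift [ -0.63   1.32 -55.86] turn [0.04 0.1  0.06]
tips [[239.89 172.59]
 [403.02 172.33]]
[]
[]
```

```bash
cat >> al.py <<'E'
def rims(a,pr,w=24):
    out=[]
    for x,y in pr:
        x,y=int(round(x)),int(round(y));p=cv2.resize(a[y-w:y+w+1,x-w:x+w+1],None,fx=4,fy=4,interpolation=cv2.INTER_LINEAR).astype(int)
        n=p.shape[0];gx=np.arange(n);yy,xx=np.mgrid[:n,:n];rr=np.hypot(xx-n/2,yy-n/2);k=(rr>19*4)&(rr<23*4)
        A=np.c_[xx[k],yy[k],np.ones(k.sum())];d=0
        for ch in range(3):
            co=np.linalg.lstsq(A,p[...,ch][k],rcond=None)[0];d=np.maximum(d,np.abs(p[...,ch]-(co[0]*xx+co[1]*yy+co[2])))
        m=((d>9)&(rr<76)).astype(np.uint8);m=cv2.morphologyEx(m,cv2.MORPH_OPEN,np.ones((5,5)))
        cs=max(cv2.findContours(m,cv2.RETR_EXTERNAL,cv2.CHAIN_APPROX_NONE)[0],key=cv2.contourArea);e=cv2.fitEllipse(cv2.convexHull(cs))
        out.append((x-w+(e[0][0]+.5)/4-.5,y-w+(e[0][1]+.5)/4-.5,e[1][0]/4,e[1][1]/4))
    return np.array(out)
E
python3 - <<'E'
from al import *
for n in ('w12.npz','w13.npz'):
    z=np.load(n);c=(z['K'],float(z['k']),z['P']);a=z['im']
    ct=cams.camera_params('wrist')['tool_from_camera'];Dk=c[2]@np.linalg.inv(ct)@TD
    pr=proj(c,(Dk[:3,:3]@holes(6).T).T+Dk[:3,3])[:2];print(n,pr,rims(a,pr))
    # expected rim ellipse size
    th=np.linspace(0,6.28,60);cc=np.array([proj(c,(Dk[:3,:3]@(np.c_[6.5*np.cos(th)+h[0],6.5*np.sin(th)+h[1],np.full(60,6)]).T).T+Dk[:3,3]) for h in H[:2]]);print([cv2.fitEllipse(q.astype(np.float32)) for q in cc])
z=np.load('w10.npz');c=(z['K'],float(z['k']),z['P']);pr=[(210.75,168),(362.1,168.3),(226.6,371.75),(356.2,373.8)];print(rims(z['im'],pr[:2],24))
E
```

```text
w12.npz [[202.6  136.07]
 [442.42 135.87]] [[203.21 137.81  31.83  33.12]
 [441.26 137.95  32.77  33.88]]
[((202.62478637695312, 136.1124267578125), (27.969192504882812, 28.889286041259766), 53.74087142944336), ((442.3988037109375, 135.91635131835938), (27.98981285095215, 28.908193588256836), 125.8047866821289)]
w13.npz [[202.6  136.07]
 [442.42 135.87]] [[202.36 138.08  33.28  34.23]
 [440.56 137.54  33.17  35.61]]
[((202.62478637695312, 136.1124267578125), (27.969192504882812, 28.889286041259766), 53.74087142944336), ((442.3988037109375, 135.91635131835938), (27.98981285095215, 28.908193588256836), 125.8047866821289)]
[[211.03 170.11  33.66  37.17]
 [362.45 171.58  30.52  36.57]]
```

```bash
cat >> al.py <<'E'
TD[:3,3]-=TD[:3,2]
E
python3 - <<'E'
from al import *
print(status.read_state()['force']);a,c,Dk=look('w14.npz')
E
```

```text
[ 0.43 -0.07 -3.06]
deck [615.91 -20.63 259.87] rpy [-0.03 -0.1  -5.39] 
pred [[203.26 136.73]
 [441.76 136.53]] 
meas [[203.38 138.12  29.5   30.  ]
 [440.12 138.75  28.5   28.25]]
shift [ -0.75   1.3  -55.07] turn [0.05 0.12 0.05]
tips [[239.41 172.6 ]
 [402.3  172.37]]
[]
[]
```

Call:
move_arm --plan '[[[-0.6,1.7,-20],[0,0.1,0],0],[[0,0,-20],[0,0,0],0],[[0,0,-15],[0,0,0],0],[[0,0,-8],[0,0,0],0],[[0,0,-5],[0,0,0],0],[[0,0,0],[0,0,0],0],[[0,0,0],[0,0,0],0]]'

```text
clock: 24.32
eef_pos: [616.2, -12.2, 213.2]
tool_rot: [3.141, -0.348, 1.478]
force: [0.8, -0.8, -3.2]
width: 35.1
gripper_force: 61.5
```

Run:
```python
from al import *
print(status.read_state()['force']);a,c,Dk=look('w15.npz')
```

```text
[ 0.81 -0.75 -3.22]
deck [615.56 -18.7  192.07] rpy [-0.05 -0.04 -5.35] 
pred [[203.26 136.73]
 [441.76 136.54]] 
meas [[203.25 138.75  29.25  29.25]
 [440.88 138.62  30.    29.  ]]
shift [-0.3  -0.59 12.93] turn [0.06 0.04 0.02]
tips [[212.26 147.65]
 [431.47 147.44]]
[(np.int32(19), array([211.84, 146.89]), array([210, 145,   5,   5], dtype=int32))]
[(np.int32(35), array([432.51, 146.86]), array([429, 144,   8,   7], dtype=int32))]
```

Call:
move_arm --plan '[[[-0.2,0.2,-5],[0,0,0],0],[[0,0,-5],[0,0,0],0],[[0,0,-5],[0,0,0],0],[[0,0,-3],[0,0,0],0],[[0,0,0],[0,0,0],0],[[0,0,0],[0,0,0],0]]'

```text
clock: 25.12
eef_pos: [615.7, -12.0, 194.8]
tool_rot: [-3.141, -0.348, 1.477]
force: [0.4, -0.7, -3.3]
width: 35.1
gripper_force: 61.5
```

Run:
```python
from al import *
print(status.read_state()['force']);a,c,Dk=look('w16.npz')
```

```text
[ 0.41 -0.67 -3.28]
deck [615.08 -18.49 173.62] rpy [-0.05  0.01 -5.35] 
pred [[203.26 136.73]
 [441.76 136.54]] 
meas [[203.25 138.38  29.75  30.5 ]
 [441.12 138.5   30.    29.75]]
shift [ 0.15 -0.82 31.34] turn [ 0.06 -0.01  0.02]
tips [[202.07 136.89]
 [443.93 136.61]]
[(np.int32(250), array([206.97, 141.39]), array([199, 133,  18,  19], dtype=int32))]
[(np.int32(305), array([439.14, 141.66]), array([428, 133,  21,  19], dtype=int32))]
```

Call:
move_arm --plan '[[[0.2,0,-4],[0,0,0],0],[[0,0,-4],[0,0,0],0],[[0,0,-3],[0,0,0],0],[[0,0,-2],[0,0,0],0],[[0,0,0],[0,0,0],0],[[0,0,0],[0,0,0],0]]'

```text
clock: 25.92
eef_pos: [615.8, -12.0, 181.7]
tool_rot: [-3.141, -0.348, 1.477]
force: [-0.8, 0.0, -2.6]
width: 35.1
gripper_force: 61.5
```

Underside is now at about 160 mm with no contact yet. Continuing slowly.

Call:
move_arm --plan '[[[0,0,-2],[0,0,0],0],[[0,0,-1],[0,0,0],0],[[0,0,-1],[0,0,0],0],[[0,0,0],[0,0,0],0],[[0,0,0],[0,0,0],0]]'

```text
clock: 26.55
eef_pos: [615.8, -12.0, 177.7]
tool_rot: [-3.141, -0.348, 1.477]
force: [-0.5, 0.1, -3.9]
width: 35.2
gripper_force: 61.5
```

Call:
move_arm --plan '[[[0,0,-0.6],[0,0,0],0],[[0,0,0],[0,0,0],0]]'

```text
clock: 26.8
eef_pos: [615.7, -12.0, 177.0]
tool_rot: [-3.141, -0.348, 1.477]
force: [-0.2, -0.8, -3.6]
width: 34.9
gripper_force: 61.5
```

Call:
move_arm --plan '[[[0,0,-0.6],[0,0,0],0],[[0,0,-0.4],[0,0,0],0],[[0,0,0],[0,0,0],0]]'

```text
clock: 27.18
eef_pos: [615.8, -12.1, 176.2]
tool_rot: [-3.141, -0.348, 1.477]
force: [-0.5, -0.4, -0.8]
width: 35.0
gripper_force: 61.7
```

Call:
move_arm --plan '[[[0,0,-0.5],[0,0,0],0],[[0,0,-0.3],[0,0,0],0],[[0,0,0],[0,0,0],0]]'

```text
clock: 27.55
eef_pos: [615.8, -12.0, 176.2]
tool_rot: [3.141, -0.348, 1.477]
force: [-3.3, -0.6, 5.5]
width: 35.0
gripper_force: 62.5
```

Call:
move_arm --plan '[[[0,0,0.4],[0,0,0],0.75],[[0,0,0],[0,0,0],0.75],[[0,0,0],[0,0,0],0.75],[[0,0,0],[0,0,0],0.75],[[0,-3.4,9.4],[0,0,0],0.75],[[0,-8,22],[0,0,0],0.75],[[0,-12,33],[0,0,0],0.75],[[0,0,50],[0,0,0],0.75],[[0,0,50],[0,0,0],0.75],[[0,0,0],[0,0,0],0.75]]'

```text
clock: 28.8
eef_pos: [618.1, -36.1, 345.4]
tool_rot: [3.131, -0.347, 1.481]
force: [0.9, -0.5, 0.2]
width: 64.0
gripper_force: 0.0
```

Call:
move_arm --plan '[[[0,0,0],[0,0,0],1],[[0,0,0],[0,0,0],1]]'

```text
clock: 29.05
eef_pos: [615.0, -35.4, 338.7]
tool_rot: [-3.138, -0.348, 1.476]
force: [-0.2, -0.6, -0.1]
width: 85.2
gripper_force: 0.0
```

Run:
```python
from al import *
s=status.read_state();print(s['force'],s['width'],tool()[:3,3])
a,c=shot('wrist');np.savez('w17.npz',im=a,K=c[0],k=c[1],P=c[2])
Rm=rz(np.radians(-5.33));X=holes(161)@Rm.T+[615.25,-19.3,0];pr=proj(c,X);print('hole pred',pr)
P=[]
for x,y in proj(c,holes(172)@Rm.T+[615.25,-19.3,0]).astype(int):
    b=blobs(a,(10,80,40),(32,255,255),10,(max(x-16,0),max(y-16,0),x+17,y+17))[0];print('stud',[q[:2] for q in b][:2])
m=cv2.inRange(cv2.cvtColor(a,cv2.COLOR_BGR2HSV),(0,0,110),(180,40,255))
for dx,dy in ((71,102),(-71,102),(71,-102),(-71,-102)):
    print('corner pred z155..161',proj(c,Rm@[dx,dy,161]+[615.25,-19.3,0]))
g=cv2.GaussianBlur(cv2.cvtColor(a,cv2.COLOR_BGR2GRAY),(3,3),0);ed=cv2.goodFeaturesToTrack(g,300,.01,4)[:,0]
for dx,dy in ((71,102),(-71,102),(71,-102),(-71,-102)):
    p=proj(c,Rm@[dx,dy,161]+[615.25,-19.3,0])[0];print(sorted(np.round(ed[np.hypot(*(ed-p).T)<9],1).tolist()))
```

```text
[-0.15 -0.61 -0.15] 85.17859433375928 [614.97 -35.35 338.68]
hole pred [[259.03 167.25]
 [384.05 167.01]
 [258.08 363.64]
 [385.36 363.66]]
stud [(np.int32(114), array([258.3 , 165.86]))]
stud [(np.int32(113), array([384.95, 165.97]))]
stud [(np.int32(135), array([257.27, 365.3 ]))]
stud [(np.int32(130), array([386.48, 365.1 ]))]
corner pred z155..161 [[403.37 146.55]]
corner pred z155..161 [[239.72 146.89]]
corner pred z155..161 [[405.39 384.77]]
corner pred z155..161 [[238.16 384.7 ]]
[[402.0, 148.0], [405.0, 153.0]]
[[240.0, 148.0]]
[[404.0, 384.0]]
[[238.0, 384.0]]
```

All four deck corners project to the seated height, all four studs come through the holes, and the gripper is clear. Handing in.

```bash
python3 -c "
from cell import ctrl
print(ctrl.finish_job())"
```

```text
the job is handed in; nothing more can be done
None
```

I put both decks back on the mower and handed the job in at about 29 s: the battery deck rests on the lower shoulders, the board deck on the upper ones, with both socket edges facing the rear wheels. I saw the battery deck seated in a picture, but I checked the board deck only by measurement (corner and stud positions).

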